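Wedge a trestle's through-tenon tight

TASK

Take the wooden key with the projecting head out of the caddy and stand it, thin end down and flat face against the post, in the slot of the tenon, letting go of it where it stops. Then knock it down with the mallet until the stretcher's shoulder is drawn fully up against the post and the key is tight, and stand the mallet back upright, head down, on the bench. Leave the plain wedge and the other things on the bench as they are.

Things in the scene. Friction and masses are not known exactly. Their poses are not given: they have to be found in the camera images.
- post: Fixed wooden trestle post, fills x -45..0 mm, 90 wide (y), 130 high with a 10 mm bevel along the outer top edge, foot 120 wide. Origin: on the bench under the middle of its outer face; x points level out of that face along the tenon, z up. The tenon comes out to x 75, 52 wide, between heights 60 and 90. Behind (x below -45) runs the stretcher, 66 wide, top at 115, to x -230.
- slot_mouth (a point): Top of the tenon (90 mm up), 10 mm out from the post's outer face, on the tenon's centre line; turned like the post. The upright slot goes right through here: 36 mm wide (y), along x from the post's face to a wall that leans outward going up, 1 in 8, like the key: joint closed, the wall is 22.9 mm out at the top and 19.1 at the bottom of the tenon; nearer by the shoulder gap when open.
- stretcher (a joint): Gap in m between the stretcher's shoulder and the post (3.5 to 5 mm at the start, 0 is closed tight). The stretcher with its tenon slides stiffly (about 4 N) along post x and stays where it is; the key, dropped in, jams lightly, and driven down with some 5 to 15 N pulls it shut, after which the key gives no more.
- key_mid (a point): Wooden tapered key with a projecting head, 140 mm long, 30 wide (y), 90 g, thin end down in a caddy pocket. -x face flat and upright; +x face slopes, 12.5 mm thick at the foot, growing 1 in 8. The top 22 mm is a block reaching 38 mm from the flat face to +x. This point: 70 mm over the foot, 12 mm from the flat face, mid width. Joint closed: it is about 77 mm up; 8 mm higher per mm of gap.
- key_nose (a point): Tip of the key's head: the point on the projecting (+x) end of the head, 38 mm from the flat face, 129 mm over the foot. It points away from the post when the key is the right way round.
- key: The same key; origin at the foot of its flat face, middle of the width. Axes as for its middle point.
- caddy: Fixed plywood block, 70 (its x) x 160 (its y) x 60 mm high, origin under its centre, with two pockets at y -42 and +42 mm, each 25 x 35 mm and 45 mm deep. The key stands in one (which one varies), the plain wedge in the other; both have their x along the caddy's x.
- plain_mid (a point): A plain wooden wedge without a head, 105 mm long, not to be used; point half-way up.
- mallet_grip (a point): Round wooden carver's mallet, 144 mm tall, 350 g, standing upright on the flat end of its head with the handle up: head 72 mm across, 78 mm high, handle 28 to 31 mm across. This point is in the middle of the handle, 110 mm above the flat striking end and 34 mm below the handle's top; its z is the mallet's axis, up.
- mallet: The same mallet; origin at the centre of the flat end of its head, z along the handle.
- tape: Grey tape measure, 66 mm across, 34 mm high; leave alone.
- square: Try square lying flat, 170 mm blade; leave alone.
- glue: Glue bottle, 150 mm high; leave alone.
- offcut: Wooden offcut 150 x 70 x 30 mm; leave alone.
- driver: Screwdriver lying, 200 mm long; leave alone.

How it is judged:
On the way, in this order (a step that is already met when the one before it is completed fails the run):
1. the key stands in the tenon's slot, right way round, let go, with the joint still open (x of key_mid in the frame of post between 0.004 and 0.02 m and y of key_mid in the frame of post between -0.008 and 0.008 m and height (world z) of key_mid below 0.135 m and x of key_nose in the frame of post above 0.025 m and angle between key's own z axis and vertical below 0.2 rad and contact force between the fingers and key below 0.1 N and value of joint stretcher above 0.0015 m), for 0.2 s.
2. the mallet strikes or presses the key (contact force between mallet and key above 2 N).
3. the key has drawn the joint shut (value of joint stretcher below 0.0008 m and height (world z) of key_mid below 0.086 m), for 0.1 s.
At the end, for the whole second after the job is handed in: Shoulder gap under 0.8 mm; key upright within 5 degrees in the slot, flat face to the post, its middle 60-86 mm high, 6-18 mm out and within 8 mm of the centre line, pressing on the post with over 2 N; mallet standing still on the bench, head down, upright within 6 degrees (all of step 3 and height (world z) of key_mid above 0.06 m and x of key_mid in the frame of post between 0.006 and 0.018 m and y of key_mid in the frame of post between -0.008 and 0.008 m and x of key_nose in the frame of post above 0.025 m and angle between key's own z axis and vertical below 0.08 rad and contact force between key and post above 2 N and angle between mallet's own z axis and vertical below 0.1 rad and height (world z) of mallet between -0.004 and 0.006 m and linear speed of each of mallet, key below 0.02 m/s); the robot touches nothing.
It fails at once if the key is pushed home with the fingers instead of the mallet (fingers on it with the gap under 1.2 mm) (contact force between the fingers and key above 1 N and value of joint stretcher below 0.0012 m).
It fails at once if the plain wedge is taken or knocked (30 mm) (distance of plain_mid from where it was at the start of the episode above 0.03 m).
It fails at once if another thing on the bench is shifted by more than 30 mm (distance of any of tape, square, glue, offcut, driver from where it was at the start of the episode above 0.03 m).
It also fails if it takes over 64 s, if anything falls off the work surface, if the arm or the gripper's body presses on something with over 40 N, if the wrist force passes 120 N, or if a joint passes its speed limit or range.

ROBOT

A 7-joint arm with a two-finger parallel gripper is mounted at the origin on the work surface. World frame = base frame: x ahead of the robot, y to its left, z up, the work surface at z = 0. Lengths are in m, angles in rad, forces in N, time in s.
With the tool pointing down it reaches from about 0.4 to 0.85 m from the base axis. Payload 10.4 kg.
Tool frame: the origin (TCP) lies between the finger pads; the fingertips stand 19 mm ahead of it and the grasp point (between the pads) is the TCP (ctrl.nose_length is the distance from the TCP to the fingertips, in m); z points along the fingers, y is the direction in which the jaws open and shut (so a half turn about z gives the same grasp; the last joint's range is limited). The gripper opens to 87 mm and grips with 3 to 60 N. Pads are 19 mm wide; open, the fingers measure 117 mm over their backs; the gripper's body (75 mm by 190 mm) begins 51 mm behind the grasp point.
Start: joints at [1.219, 0.332, -0.065, 1.46, 0.022, 1.35, -0.088], TCP at [0.202, -0.592, 0.242] pointing down, gripper open.
Joint ranges: [-2.6, 2.6], [-0.5, 2.12], [-1.47, 1.34], [0.16, 2.42], [-1.27, 4.41], [0.06, 2.06], [-2.6, 2.6]. Speed limits (rad/s): [2.22, 2.22, 2.79, 2.79, 3.14, 3.14, 3.14].

INTERFACE

Orientations are given as a 3x3 rotation matrix whose columns are the frame's x, y, z axes.
In Python, from workcell import ctrl gives the robot as it stands.
- The arm moves only by the shell command python3 -m jog 'ROWS' [FORCE]. ROWS is JSON, a list of rows, each a list of 7 numbers: the shift along the tool's x, y, z in mm, then the turn, a rotation vector about the tool's x, y, z in rad, then the gripper command: -1 is fully open, 1 is shut, values between are in proportion. In form: [[x, y, z, wx, wy, wz, grip], ...]. A call has 1 to 12 rows; each row is the pose to reach, as a shift and turn from the pose commanded when the call began, along the tool's axes at that moment; what a row does not reach only later rows make up. A row lasts 1/12 s, in which the tool goes at most 41.7 mm and 7.16 degrees, less where a joint would pass 70% of its speed; a pose out of reach is approached as far as the arm can. A call with a gripper value outside its range is refused whole. The fingers move at their own pace and stop on an object; FORCE is the grip in N (left out, the last holds). Time passes only in rows, so rows that repeat a pose let the fingers close. It gives the time, the measured TCP pose, the force and the opening at its end, in the units of the state.
- ctrl.observe(): the state, without advancing time (a new reading comes with each control period).
- ctrl.grab_frame(name): name is "scene" or "top" or "wrist"; returns a dict with "pixels" (420x560x3 uint8, red, green, blue), "vertical_fov" (degrees; the focal length in pixels is half the picture's height over the tangent of half this angle, whatever the lens; pixels are square), "cx", "cy" (the principal point, pixels), "dist" ([k1, k2, p1, p2, k3] as OpenCV has them; the pictures are not rectified), "R" (3x3) and "t" (3): a world point X has camera coordinates R X + t; the wrist camera has in their place "hand_eye" (4x4, takes a point from camera to tool coordinates, whose origin is the TCP and whose axes are the flange's). Camera axes: x right, y down, z forward; pixel columns grow to the right and rows downward; lengths in m; the calibration is good to about 2 mm. A picture is of the moment at which its call begins: read the wrist's pose just before it. There is no depth.
- ctrl.job_done(): hands the job in, once; it reports no verdict.
The state is a dict: "time": time; "q": joint angles; "qvel": joint speeds; "tau": joint torques, N m; "eef_pos": TCP position; "ee_rot": TCP orientation; "contact_force": force on the tool from outside, world axes, zero at the start; "torque": the same for the moment, N m; "finger_gap": opening from 0.0 (shut) to 1.0 (fully open).
Only numpy, scipy, OpenCV 4.12 (cv2) and the standard library are available. Lean on these libraries where they do the work, as an engineer would, in place of code of your own. Each camera call takes 0.05 s, during which the arm holds its last target.

## Working session

There is one attempt and no reset: what is moved stays moved. The work goes in short steps, Python scripts to look and compute and a shell command to move; the robot and the scene stay as the last step left them, time stands still between calls to the robot, and variables do not carry over. Pictures are saved under pics/ and viewed, and the job is handed in when it is done.

```bash
ls; mkdir -p pics; python3 - <<'E'
from workcell import ctrl
import cv2
s=ctrl.observe();print(s)
for n in("scene","top","wrist"):
    f=ctrl.grab_frame(n);cv2.imwrite(f"pics/{n}0.png",f["pixels"][:,:,::-1])
    print(n,{k:v for k,v in f.items() if k!="pixels"})
print(ctrl.nose_length)
E
```

```text
pics
{'time': 0.0, 'q': array([ 1.21940472,  0.33284511, -0.06471599,  1.46093279,  0.02161281,
        1.34989456, -0.0885027 ]), 'qvel': array([ 0.00046975,  0.00099951,  0.00029062, -0.0013267 , -0.00084923,
       -0.00083879,  0.00070073]), 'tau': array([-2.04824655e-04, -6.23257613e+01,  2.50221498e-02, -3.89909649e+01,
       -6.12541381e-02,  3.96055926e-02,  1.36815129e-04]), 'eef_pos': array([ 0.20169842, -0.59118414,  0.24077475]), 'ee_rot': array([[ 9.46421569e-01,  3.22933352e-01, -5.14103142e-04],
       [ 3.22933753e-01, -9.46420700e-01,  1.28464085e-03],
       [-7.17044790e-05, -1.38183307e-03, -9.99999043e-01]]), 'contact_force': array([-0.21403091, -1.14828243, -0.26008813]), 'torque': array([-0.01706093,  0.01926518, -0.01057099]), 'finger_gap': 0.9981187319990086}
scene {'vertical_fov': 48.99281854597402, 'cx': 272.56971901345736, 'cy': 204.9524306768322, 'dist': array([0.00932572, 0.        , 0.        , 0.        , 0.        ]), 'R': array([[ 0.42484537,  0.90522638, -0.00846217],
       [ 0.61957055, -0.29756996, -0.72635009],
       [-0.66002936,  0.30334356,
[... 281 characters left out ...]
-0.01589801],
       [-0.99799448, -0.028591  , -0.05647626],
       [ 0.05598995,  0.01753399, -0.99827736]]), 't': array([-0.02379521,  0.54906109,  1.13375451])}
wrist {'vertical_fov': 61.401099441801605, 'cx': 281.50893621988723, 'cy': 211.5559082894784, 'dist': array([-0.04581737,  0.        ,  0.        ,  0.        ,  0.        ]), 'hand_eye': array([[-1.96141734e-04, -9.57000077e-01, -2.90087597e-01,
         8.00988842e-02],
       [ 9.99999962e-01, -1.31675723e-04, -2.41747838e-04,
        -9.70318776e-04],
       [ 1.93155205e-04, -2.90087633e-01,  9.57000067e-01,
        -1.42729177e-01],
       [ 0.00000000e+00,  0.00000000e+00,  0.00000000e+00,
         1.00000000e+00]])}
0.019
```

View pics/scene0.png

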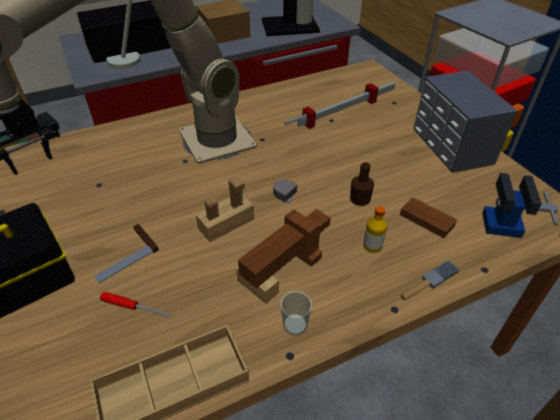

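View pics/top0.png

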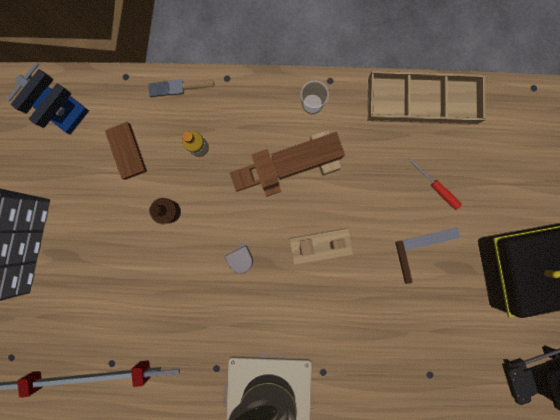

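View pics/wrist0.png

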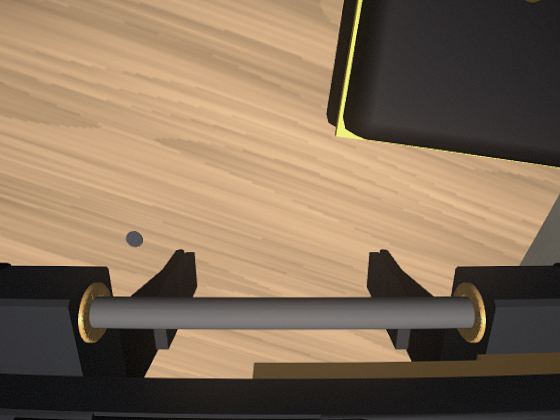

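```bash
cat > h.py <<'E'
import numpy as np,cv2
from workcell import ctrl
def grab(n,save=None):
    s=ctrl.observe();f=ctrl.grab_frame(n)
    if n=="wrist":
        T=np.eye(4);T[:3,:3]=s["ee_rot"];T[:3,3]=s["eef_pos"]
        C=np.linalg.inv(T@f["hand_eye"]);f["R"]=C[:3,:3];f["t"]=C[:3,3]
    if save: np.save(f"pics/{save}.npy",dict(f),allow_pickle=True);cv2.imwrite(f"pics/{save}.png",f["pixels"][:,:,::-1])
    return f
def load(n): return np.load(f"pics/{n}.npy",allow_pickle=True).item()
def K(f):
    F=210/np.tan(np.radians(f["vertical_fov"])/2)
    return np.array([[F,0,f["cx"]],[0,F,f["cy"]],[0,0,1]])
def proj(f,X):
    X=np.atleast_2d(np.array(X,float))
    return cv2.projectPoints(X,cv2.Rodrigues(f["R"])[0],f["t"],K(f),f["dist"])[0][:,0]
def ray(f,uv):
    p=cv2.undistortPoints(np.array([[uv]],float),K(f),f["dist"])[0,0]
    d=f["R"].T@np.array([p[0],p[1],1]);return -f["R"].T@f["t"],d/np.linalg.norm(d)
def atz(f,uv,z):
    o,d=ray(f,uv);return o+d*(z-o[2])/d[2]
def tri(*fu):
    A=np.zeros((3,3));b=np.zeros(3);L=[]
    for f,uv in fu:
        o,d=ray(f,uv);P=np.eye(3)-np.outer(d,d);A+=P;b+=P@o;L.append((o,d))
    X=np.linalg.solve(A,b)
    return X,[np.linalg.norm((np.eye(3)-np.outer(d,d))@(X-o)) for o,d in L]
def crop(f,x0,y0,x1,y1,name,s=None):
    s=s or min(800/(x1-x0),600/(y1-y0))
    cv2.imwrite(f"pics/{name}.png",cv2.resize(np.ascontiguousarray(f["pixels"][y0:y1,x0:x1,::-1]),None,fx=s,fy=s,interpolation=cv2.INTER_CUBIC));print(name,"scale",s)
E
python3 - <<'E'
from h import *
a=grab("scene","s1");b=grab("top","t1")
crop(a,180,170,340,290,"s1c");crop(b,140,120,360,270,"t1c")
E
```

```text
s1c scale 5.0
t1c scale 3.6363636363636362
```

View pics/s1c.png

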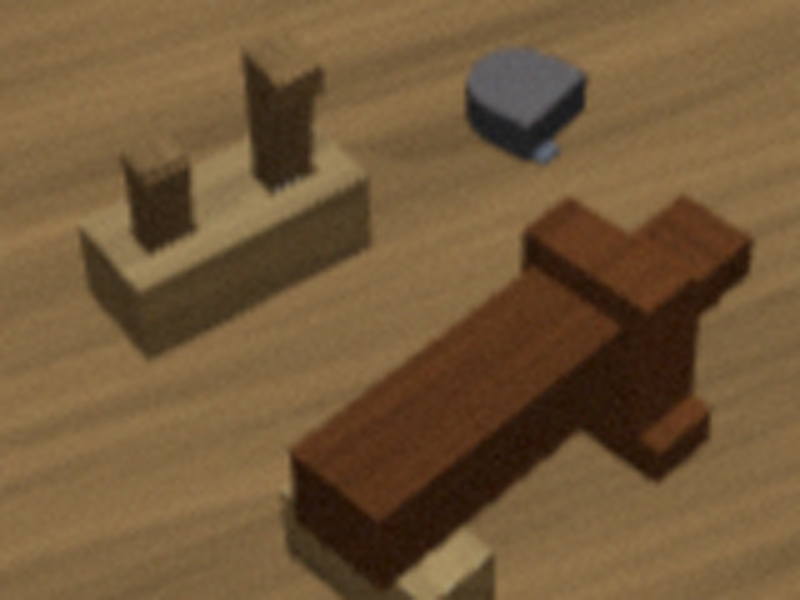

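View pics/t1c.png

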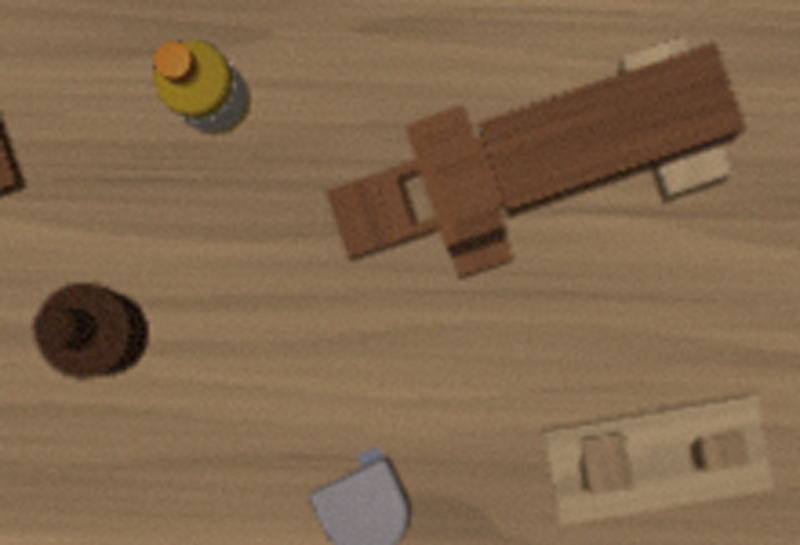

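```bash
cat > fit1.py <<'E'
from h import *
from scipy.optimize import least_squares
s=load("s1");t=load("t1")
S=lambda x,y:(180+x/5,170+y/5)
T=lambda x,y:(140+x/3.6364,120+y/3.6364)
for n,uv,z in [("tenA",T(328,192),.09),("tenB",T(352,260),.09),("strA",T(716,42),.115),("strB",T(743,130),.115),("pt",T(407,125),.12),("mal top",T(80,328),.144),
  ("tape",T(362,500),.034),("glue",T(172,60),.15),("key",T(607,462),.14),("cadA",T(546,431),.06),("cadB",T(757,396),.06),("cadC",T(773,487),.06),("cadD",T(560,524),.06)]:
    print(n,atz(t,uv,z).round(4))
print("tri tenB-ish", tri((t,T(328,192)),(s,S(750,240))))
def tf(p,L): 
    c,s_=np.cos(p[2]),np.sin(p[2]);L=np.atleast_2d(L);return np.c_[p[0]+c*L[:,0]-s_*L[:,1],p[1]+s_*L[:,0]+c*L[:,1],L[:,2]]
def fit(p0,corr):
    f=lambda p:np.concatenate([(proj(c,tf(p,L))[0]-uv) for c,L,uv in corr])
    r=least_squares(f,p0,loss="soft_l1");print(r.x,np.degrees(r.x[2]));print(r.fun.reshape(-1,2).round(1).tolist());return r.x
g=.004
# local +y for yaw~110: world dir (-sin,cos)=(-.94,-.34): toward robot = image down
post=[(t,(.075-g,-.026,.09),T(328,192)),(t,(.075-g,.026,.09),T(352,260)),(t,(-.23-g,-.033,.115),T(716,42)),(t,(-.23-g,.033,.115),T(743,130)),
(s,(.075-g,-.026,.09),S(750,240)),(s,(.075-g,.026,.09),S(685,197)),(s,(-.23-g,.033,.115),S(290,455)),(s,(-.23-g,-.033,.115),S(380,520))]
print("post");fit([.6,.05,1.9],post)
cad=[(t,(-.035,.08,.06),T(560,524)),(t,(.035,.08,.06),T(546,431)),(t,(.035,-.08,.06),T(757,396)),(t,(-.035,-.08,.06),T(773,487)),
(s,(.035,-.08,.06),S(142,293)),(s,(.035,.08,.06),S(370,185)),(s,(-.035,-.08,.06),S(82,228)),(s,(.035,-.08,0),S(152,356)),(s,(.035,.08,0),S(370,245))]
print("caddy");fit([.45,-.1,.1],cad)
E
python3 fit1.py
```

```text
tenA [0.6222 0.1172 0.09  ]
tenB [0.5732 0.098  0.09  ]
strA [ 0.734  -0.1586  0.115 ]
strB [ 0.6713 -0.1789  0.115 ]
pt [0.6675 0.0589 0.12  ]
mal top [0.5165 0.2783 0.144 ]
tape [0.3963 0.0907 0.034 ]
glue [0.7036 0.2209 0.15  ]
key [ 0.4357 -0.0871  0.14  ]
cadA [ 0.4532 -0.0462  0.06  ]
cadB [ 0.4835 -0.2011  0.06  ]
cadC [ 0.417  -0.2143  0.06  ]
cadD [ 0.3853 -0.0584  0.06  ]
tri tenB-ish (array([0.62367274, 0.11949185, 0.08385209]), [np.float64(0.0015570205751654336), np.float64(0.0015570205751655032)])
post
[0.62365945 0.04741421 1.93906951] 111.10049922333907
[[-2.2, -0.1], [-2.4, -0.3], [0.2, -1.8], [1.5, -2.2], [0.5, -2.1], [-0.7, -2.2], [-1.3, -1.2], [-0.8, 0.2]]
caddy
[ 0.43671546 -0.12863119  0.20535968] 11.76624315282265
[[-0.4, -0.3], [-1.1, -0.6], [-0.4, -1.4], [-0.1, -0.7], [-0.9, -0.9], [-0.7, -2.7], [-1.3, -1.5], [-0.8, 0.7], [0.0, -0.5]]
```

```bash
cat >> h.py <<'E'
from scipy.spatial.transform import Rotation as Rn
def goto(p,yaw):
    s=ctrl.observe();R=s["ee_rot"];c,q=np.cos(np.radians(yaw)),np.sin(np.radians(yaw))
    Rt=np.array([[c,q,0],[q,-c,0],[0,0,-1]])
    print("t",s["time"],"pos",s["eef_pos"].round(4),"F",s["contact_force"].round(1),"gap",round(s["finger_gap"],3),"yaw",np.degrees(np.arctan2(R[1,0],R[0,0])).round(2),"tilt",R[2,:2].round(4))
    print("shift",(R.T@(np.array(p)-s["eef_pos"])*1000).round(1),"turn",Rn.from_matrix(R.T@Rt).as_rotvec().round(4))
E
python3 - <<'E'
from h import *
goto([.41,-.13,.25],11.8)
E
```

```text
t 0.25 pos [ 0.2018 -0.5914  0.2412] F [ 0.5  0.4 -0. ] gap 1.0 yaw 18.84 tilt [-0.     -0.0006]
shift [ 346.1 -369.4   -8.6] turn [-6.000e-04  1.000e-04  1.229e-01]
```

```bash
python3 -m jog '[[346,-369,-9,0,0,0.123,-1],[346,-369,-9,0,0,0.123,-1],[346,-369,-9,0,0,0.123,-1],[346,-369,-9,0,0,0.123,-1],[346,-369,-9,0,0,0.123,-1],[346,-369,-9,0,0,0.123,-1],[346,-369,-9,0,0,0.123,-1],[346,-369,-9,0,0,0.123,-1],[346,-369,-9,0,0,0.123,-1],[346,-369,-9,0,0,0.123,-1],[346,-369,-9,0,0,0.123,-1],[346,-369,-9,0,0,0.123,-1]]'
python3 -m jog '[[7,-7,0,0,0,0,-1],[7,-7,0,0,0,0,-1],[7,-7,0,0,0,0,-1]]'
python3 - <<'E'
from h import *
grab("wrist","w1")
goto([.43,-.09,.25],11.8)
E
```

```text
time: 1.25
eef_pos: [0.408, -0.134, 0.2507]
ee_rot: [[0.979, 0.204, 0.001], [0.204, -0.979, -0.001], [0.0, 0.001, -1.0]]
contact_force: [1.0, -1.1, -0.1]
finger_gap: 1.002
time: 1.5
eef_pos: [0.4131, -0.1277, 0.2504]
ee_rot: [[0.979, 0.206, -0.0], [0.206, -0.979, -0.0], [-0.0, 0.0, -1.0]]
contact_force: [-0.3, -1.1, -1.2]
finger_gap: 0.995
t 1.55 pos [ 0.4127 -0.1286  0.2503] F [-0.7 -0.4  0.5] gap 0.999 yaw 11.75 tilt [-0.0004  0.0002]
shift [ 24.8 -34.3   0.3] turn [ 0.0002  0.0004 -0.0009]
```

View pics/w1.png

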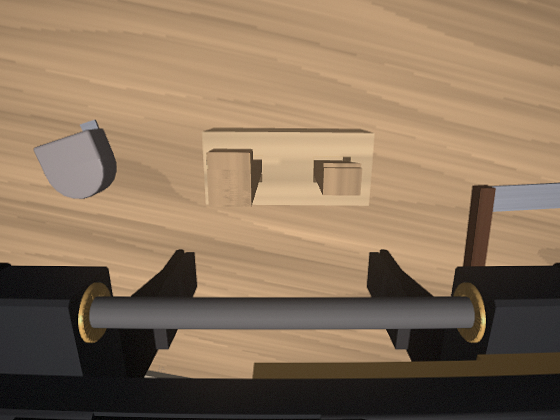

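```bash
python3 - <<'E'
from h import *
crop(load("w1"),190,115,390,215,"w1c",4)
f=load("w1")
print(proj(f,[[.4367,-.1286,.06],[.4,-.1,.155]]))
E
python3 -m jog '[[25,-34,0,0,0,0,-1],[25,-34,0,0,0,0,-1],[25,-34,0,0,0,0,-1]]'
python3 - <<'E'
from h import *
f=grab("wrist","w2");crop(f,150,80,450,280,"w2c")
E
```

```text
w1c scale 4
[[288.56725273 167.17254552]
 [241.29101957 231.40864428]]
time: 1.8
eef_pos: [0.4307, -0.0892, 0.2504]
ee_rot: [[0.979, 0.205, -0.0], [0.205, -0.979, 0.0], [0.0, -0.0, -1.0]]
contact_force: [0.4, -1.2, -1.0]
finger_gap: 0.998
w2c scale 2.6666666666666665
```

View pics/w1c.png

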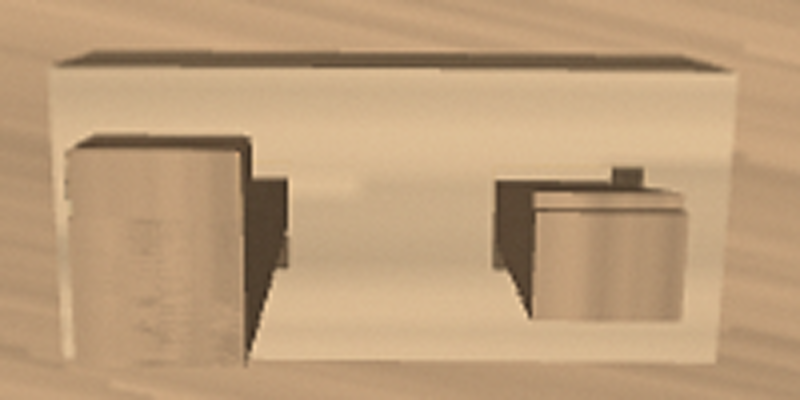

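View pics/w2c.png

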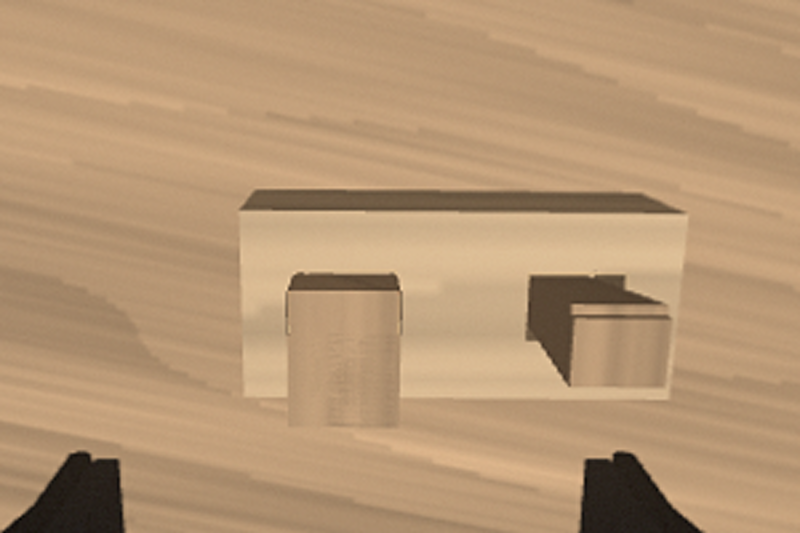

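```bash
python3 - <<'E'
from h import *
a=load("w1");b=load("w2")
A=lambda x,y:(190+x/4,115+y/4)
B=lambda x,y:(150+x/2.6667,80+y/2.6667)
P=[]
for n,p,q in [("FL",(73,150),(289,291)),("FR",(240,150),(399,291)),("NL",(77,366),(289,426)),("NR",(244,366),(399,426)),("cadFL",(50,66),(240,210)),("cadFR",(735,71),(686,213))]:
    X,e=tri((a,A(*p)),(b,B(*q)));print(n,X.round(4),np.round(e,4));P.append(X)
P=np.array(P[:4]);m=P.mean(0);d=(P[0]+P[1]-P[2]-P[3]);e=P[0]+P[2]-P[1]-P[3]
print(m,np.degrees(np.arctan2(d[1],d[0])),np.degrees(np.arctan2(e[1],e[0]))-90,np.linalg.norm(d)/2,np.linalg.norm(e)/2)
Q=np.array([atz(b,B(*q),.155) for q in [(289,291),(399,291),(289,426),(399,426)]]);print(Q.round(4),Q.mean(0))
u=np.array([np.cos(np.radians(11.8)),np.sin(np.radians(11.8)),0])
t=Q.mean(0)-u*.003;t[2]=.146;goto(t,11.8)
E
```

```text
FL [ 0.45   -0.0677  0.1511] [0.0003 0.0003]
FR [ 0.4562 -0.0958  0.1528] [0.0001 0.0001]
NL [ 0.4133 -0.0746  0.1537] [0.0001 0.0001]
NR [ 0.4201 -0.1036  0.1557] [0.0002 0.0002]
cadFL [ 0.4528 -0.0434  0.059 ] [0.0001 0.0001]
cadFR [ 0.4844 -0.1998  0.0572] [0.0001 0.0001]
[ 0.43490898 -0.08539561  0.15331954] 11.406990892936674 12.766956228977463 0.03724362663577391 0.029321796686092163
[[ 0.4507 -0.0676  0.155 ]
 [ 0.4566 -0.0955  0.155 ]
 [ 0.4139 -0.0746  0.155 ]
 [ 0.42   -0.1037  0.155 ]] [ 0.43531557 -0.08536243  0.155     ]
t 1.85 pos [ 0.4303 -0.0904  0.2503] F [-0.4 -0.4 -0.5] gap 1.001 yaw 11.74 tilt [-0.0004  0.0001]
shift [  3.   -3.9 104.3] turn [ 0.0001  0.0004 -0.0011]
```

```bash
python3 -m jog '[[3,-4,40,0,0,0,-1],[3,-4,80,0,0,0,-1],[3,-4,108,0,0,0,-1],[3,-4,108,0,0,0,-1],[3,-4,108,0,0,0,0],[3,-4,108,0,0,0,1],[3,-4,108,0,0,0,1],[3,-4,108,0,0,0,1],[3,-4,108,0,0,0,1],[3,-4,108,0,0,0,1]]' 30
python3 - <<'E'
from h import *
f=grab("wrist","w3")
goto([.43,-.09,.25],11.8)
E
```

```text
time: 2.68
eef_pos: [0.4332, -0.0849, 0.1432]
ee_rot: [[0.979, 0.204, 0.001], [0.204, -0.979, -0.001], [0.001, 0.001, -1.0]]
contact_force: [-0.3, 0.1, 0.1]
finger_gap: 0.633
t 2.7333 pos [ 0.433  -0.0849  0.143 ] F [-0.2  0.3 -0.8] gap 0.587 yaw 11.79 tilt [0.0007 0.0007]
shift [  -3.9    4.5 -107. ] turn [ 0.0007 -0.0007 -0.0002]
```

View pics/w3.png

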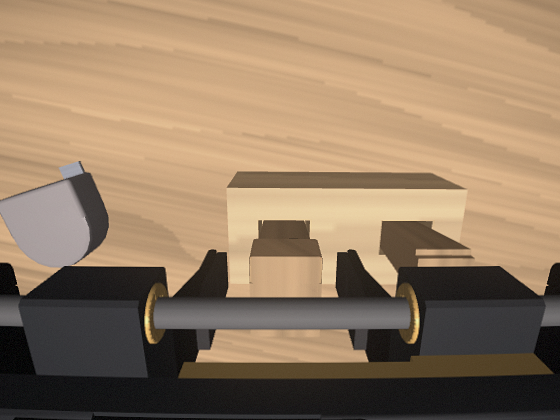

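Jaws straddle the head, centred (head columns 250–322); still closing (gap 51 mm).

```bash
python3 -m jog '[[0,0,0,0,0,0,1],[0,0,0,0,0,0,1],[0,0,0,0,0,0,1],[0,0,0,0,0,0,1],[0,0,0,0,0,0,1],[0,0,0,0,0,0,1]]' 40
python3 -m jog '[[0,0,0,0,0,0,1],[0,0,0,0,0,0,1],[0,0,0,0,0,0,1]]'
python3 - <<'E'
from h import *
goto([.43,-.09,.25],11.8)
E
```

```text
time: 3.23
eef_pos: [0.4328, -0.0848, 0.1424]
ee_rot: [[0.979, 0.204, 0.0], [0.204, -0.979, -0.0], [-0.0, 0.0, -1.0]]
contact_force: [0.5, -0.2, 0.2]
finger_gap: 0.34
time: 3.48
eef_pos: [0.4328, -0.0848, 0.1424]
ee_rot: [[0.979, 0.204, 0.0], [0.204, -0.979, -0.0], [0.0, 0.0, -1.0]]
contact_force: [0.5, 0.1, -0.5]
finger_gap: 0.337
t 3.4833 pos [ 0.4328 -0.0848  0.1424] F [ 0.5  0.1 -0.5] gap 0.337 yaw 11.79 tilt [0.     0.0001]
shift [  -3.8    4.6 -107.6] turn [ 0.0001 -0.     -0.0001]
```

```bash
python3 -m jog '[[0,0,-20,0,0,0,1],[0,0,-55,0,0,0,1],[0,0,-95,0,0,0,1],[0,0,-136,0,0,0,1],[0,0,-175,0,0,0,1],[0,0,-200,0,0,0,1],[0,0,-200,0,0,0,1]]'
python3 - <<'E'
from h import *
f=grab("wrist","w4")
y=np.radians(111.1);u=np.array([np.cos(y),np.sin(y),0])
goto(np.array([.6237,.0474,.34])+u*.016,111.1)
goto(np.array([.6237,.0474,.34])+u*.08,111.1)
E
```

```text
time: 4.07
eef_pos: [0.4345, -0.0848, 0.3477]
ee_rot: [[0.979, 0.204, 0.007], [0.204, -0.979, -0.003], [0.007, 0.004, -1.0]]
contact_force: [-0.2, 0.0, -0.8]
finger_gap: 0.344
t 4.1167 pos [ 0.4338 -0.0848  0.3447] F [-0.4 -0.3 -1.7] gap 0.339 yaw 11.79 tilt [0.0038 0.0023]
shift [ 210.3 -106.4    5.3] turn [ 5.0000e-03 -8.0000e-04 -1.7332e+00]
t 4.1167 pos [ 0.4338 -0.0848  0.3447] F [-0.4 -0.3 -1.7] gap 0.339 yaw 11.79 tilt [0.0038 0.0023]
shift [ 200.  -169.6    5.1] turn [ 5.0000e-03 -8.0000e-04 -1.7332e+00]
```

View pics/w4.png

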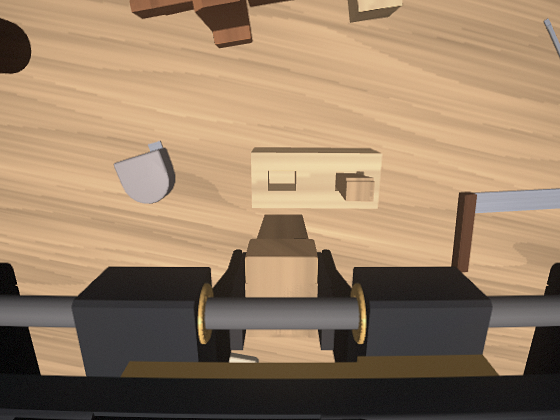

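```bash
python3 -m jog '[[20,-17,5,0,0,-0.12,1],[40,-34,5,0,0,-0.24,1],[60,-51,5,0,0,-0.36,1],[80,-68,5,0,0,-0.48,1],[100,-85,5,0,0,-0.6,1],[120,-102,5,0,0,-0.72,1],[140,-119,5,0,0,-0.84,1],[160,-136,5,0,0,-0.96,1],[180,-153,5,0,0,-1.08,1],[190,-162,5,0,0,-1.2,1],[200,-170,5,0,0,-1.32,1],[200,-170,5,0,0,-1.44,1]]'
python3 -m jog '[[0,0,0,0,0,-0.12,1],[0,0,0,0,0,-0.24,1],[0,0,0,0,0,-0.29,1],[0,0,0,0,0,-0.29,1],[0,0,0,0,0,-0.29,1]]'
python3 - <<'E'
from h import *
f=grab("wrist","w5")
y=np.radians(111.1);u=np.array([np.cos(y),np.sin(y),0])
goto(np.array([.6237,.0474,.34])+u*.016,111.1)
E
```

```text
time: 5.12
eef_pos: [0.5938, 0.1251, 0.3349]
ee_rot: [[-0.084, 0.996, -0.003], [0.996, 0.084, 0.001], [0.002, -0.003, -1.0]]
contact_force: [-0.2, 0.4, -0.7]
finger_gap: 0.342
time: 5.53
eef_pos: [0.5935, 0.1225, 0.3361]
ee_rot: [[-0.355, 0.935, -0.002], [0.935, 0.355, -0.0], [0.0, -0.002, -1.0]]
contact_force: [0.8, -0.1, -0.5]
finger_gap: 0.342
t 5.5833 pos [0.5936 0.1225 0.3364] F [ 0.6 -0.4 -1. ] gap 0.341 yaw 110.8 tilt [ 0.0003 -0.0014]
shift [-64.9   1.4  -3.6] turn [-0.0014 -0.0003 -0.0053]
```

View pics/w5.png

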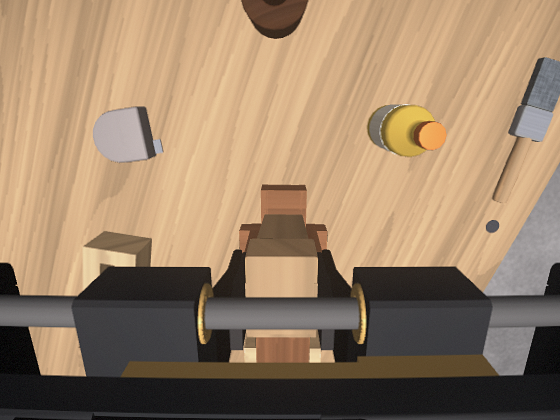

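```bash
python3 -m jog '[[-20,-40,0,0,0,0,1],[-30,-75,0,0,0,0,1],[-30,-75,0,0,0,0,1],[-30,-75,0,0,0,0,1]]'
python3 - <<'E'
from h import *
f=grab("wrist","w6")
E
python3 -m jog '[[0,35,0,0,0,0,1],[0,75,0,0,0,0,1],[0,115,0,0,0,0,1],[0,150,0,0,0,0,1],[0,150,0,0,0,0,1],[0,150,0,0,0,0,1]]'
python3 - <<'E'
from h import *
f=grab("wrist","w7")
crop(load("w6"),300,150,500,300,"w6c");crop(load("w7"),60,150,260,300,"w7c")
E
```

```text
time: 5.92
eef_pos: [0.5336, 0.0654, 0.3374]
ee_rot: [[-0.352, 0.936, 0.0], [0.936, 0.352, -0.003], [-0.003, -0.001, -1.0]]
contact_force: [0.3, 0.4, -0.8]
finger_gap: 0.347
time: 6.47
eef_pos: [0.6755, 0.1246, 0.3344]
ee_rot: [[-0.36, 0.933, -0.004], [0.933, 0.36, 0.003], [0.004, -0.003, -1.0]]
contact_force: [-0.6, -0.6, -0.2]
finger_gap: 0.343
w6c scale 4.0
w7c scale 4.0
```

View pics/w6c.png

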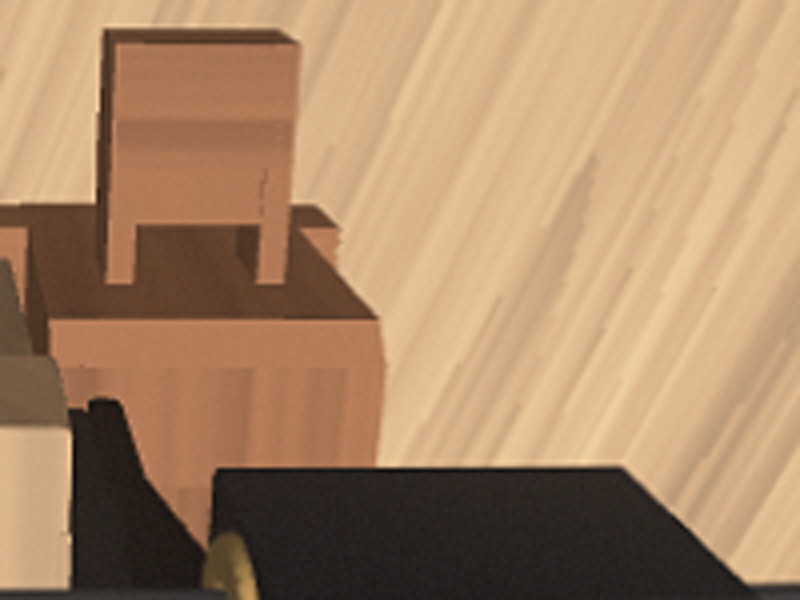

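View pics/w7c.png

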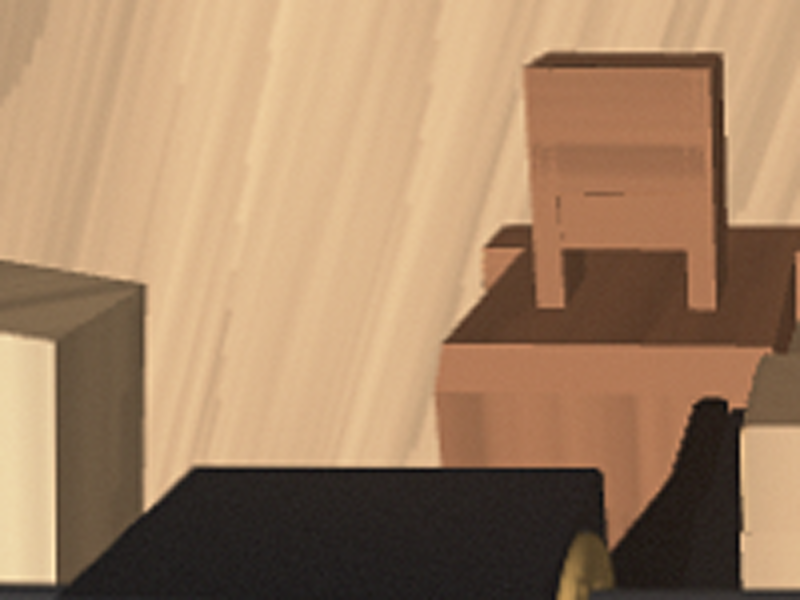

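```bash
cat > fit2.py <<'E'
from h import *
from scipy.optimize import least_squares
a=load("w6");b=load("w7")
A=lambda x,y:(300+x/4,150+y/4)
B=lambda x,y:(60+x/4,150+y/4)
for n,p,q in [("endL",(113,42),(526,67)),("endR",(300,42),(711,67)),("slotL",(136,225),(563,248)),("slotR",(261,225),(688,248)),("postL",(106,283),(537,308)),("postR",(287,283),(716,308)),("slotL0",(136,283),(565,308)),("slotR0",(258,283),(688,308)),("bevL",(50,319),(442,343)),("bevR",(380,319),(775,345))]:
    X,e=tri((a,A(*p)),(b,B(*q)));print(n,X.round(4),np.round(e,4))
def tf(p,L): 
    c,s_=np.cos(p[2]),np.sin(p[2]);return np.array([[p[0]+c*L[0]-s_*L[1],p[1]+s_*L[0]+c*L[1],L[2]]])
C=lambda g:[((.075-g,.026,.09),(113,42),(526,67)),((.075-g,-.026,.09),(300,42),(711,67)),((.0229-g,.018,.09),(136,225),(563,248)),((.0229-g,-.018,.09),(261,225),(688,248)),
((0,.026,.09),(106,283),(537,308)),((0,-.026,.09),(287,283),(716,308)),((0,.045,.12),(50,319),(442,343)),((0,-.045,.12),(380,319),(775,345))]
def fun(p):
    r=[]
    for L,u,v in C(p[3]):
        X=tf(p,L)+[0,0,p[4]];r+=[proj(a,X)[0]-A(*u),proj(b,X)[0]-B(*v)]
    return np.concatenate(r)
r=least_squares(fun,[.6237,.0474,1.94,.004,0],x_scale=[.01,.01,.1,.001,.001]);print(r.x.round(5),np.degrees(r.x[2]));print(r.fun.reshape(-1,4).round(1).tolist())
E
python3 fit2.py
```

```text
endL [0.5755 0.1028 0.0857] [0.0001 0.0001]
endR [0.624  0.1216 0.0873] [0. 0.]
slotL [0.6015 0.057  0.0888] [0.0001 0.0001]
slotR [0.6352 0.0698 0.0889] [0.0003 0.0003]
postL [0.5999 0.0378 0.0905] [0.0002 0.0002]
postR [0.6485 0.057  0.0922] [0.0001 0.0001]
slotL0 [0.6077 0.0413 0.0919] [0.0001 0.0001]
slotR0 [0.641  0.0538 0.0913] [0. 0.]
bevL [0.5824 0.0311 0.1203] [0. 0.]
bevR [0.6669 0.0625 0.1189] [0.0002 0.0002]
[ 6.24580e-01  4.67400e-02  1.93261e+00  4.74000e-03 -6.50000e-04] 110.73034332211554
[[0.5, 0.2, -0.8, 0.1], [0.5, 0.2, -0.2, 0.3], [0.1, -0.3, -0.1, -0.1], [0.0, -0.4, -0.1, 0.1], [0.1, 0.2, 0.5, -0.2], [-0.7, 0.0, 0.3, 0.1], [-0.1, -0.0, 0.3, -0.0], [0.0, -0.3, -0.2, 0.1]]
```

```bash
python3 - <<'E'
from h import *
f=load("w6");crop(f,220,180,340,290,"w6k",5.5)
# tool frame proj of key corners
s=ctrl.observe();g=ctrl.grab_frame("wrist")
C=np.linalg.inv(g["hand_eye"]);g["R"],g["t"]=C[:3,:3],C[:3,3]
for x0 in(-.0168,):
  L=[(x0+.038,-.015,-.013),(x0+.038,.015,-.013),(x0+.038,-.015,.009),(x0+.038,.015,.009),(x0+.0125,-.015,.127),(x0+.0125,.015,.127)]
  print(proj(g,L).round(1).tolist())
E
```

```text
w6k scale 5.5
[[243.2, 260.0], [318.1, 260.0], [248.2, 239.9], [313.4, 239.9], [262.4, 215.7], [299.9, 215.7]]
```

View pics/w6k.png

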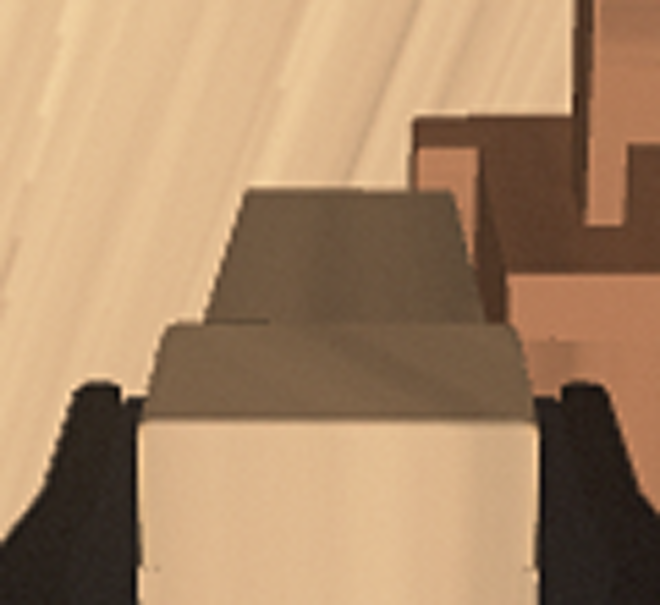

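```bash
python3 - <<'E'
from h import *
from scipy.optimize import least_squares
f=load("w6");g=dict(f);C=np.linalg.inv(f["hand_eye"]);g["R"],g["t"]=C[:3,:3],C[:3,3]
obs=np.array([(140,420),(538,420),(168,325),(515,325),(245,190),(455,190)])/5.5+[220,180]
# key pts rel head middle: key frame x, y, z(up from foot); tool z=-z
kx=np.array([[.038,.015,.140],[.038,-.015,.140],[.038,.015,.118],[.038,-.015,.118],[.0125,.015,0],[.0125,-.015,0]])
def tool(p,k):
    k=k-[.017,0,.127];t=np.c_[k[:,0],-k[:,1],-k[:,2]]
    return Rn.from_rotvec([p[3],p[4],p[5]]).apply(t)+p[:3]
r=least_squares(lambda p:np.r_[(proj(g,tool(p,kx))-obs).ravel(),(p[2])/.002,p[0]/.004,np.array(p[3:])/.03],[0]*6)
p=r.x;print(p.round(4),r.fun.round(1))
print("foot flat edge tool",tool(p,np.array([[0,0,0],[.0125,0,0],[0,0,.14]])).round(4))
E
```

```text
[ 0.0001  0.0006  0.0028 -0.0105 -0.0011 -0.004 ] [-0.6  0.9  0.6  0.9 -0.5 -1.2  0.6 -1.2  0.5  0.4 -0.6  0.3  1.4  0.
 -0.4 -0.  -0.1]
foot flat edge tool [[-0.017   0.002   0.1297]
 [-0.0045  0.0019  0.1297]
 [-0.0169  0.0005 -0.0103]]
```

```bash
cat >> h.py <<'E'
PO=np.array([.6246,.0467]);PY=110.73
def post(x,y,z):
    c,s=np.cos(np.radians(PY)),np.sin(np.radians(PY));return np.array([PO[0]+c*x-s*y,PO[1]+s*x+c*y,z])
def inpost(p):
    c,s=np.cos(np.radians(PY)),np.sin(np.radians(PY));d=np.array(p[:2])-PO;return np.array([c*d[0]+s*d[1],-s*d[0]+c*d[1],p[2]])
E
python3 - <<'E'
from h import *
goto(post(.019,.0012,.30),PY)
E
```

```text
t 6.5667 pos [0.6744 0.1227 0.3371] F [-0.2 -0.1 -0.7] gap 0.34 yaw 110.99 tilt [ 0.001  -0.0002]
shift [-34.2 -74.8  37.1] turn [-0.0002 -0.001   0.0045]
```

```bash
python3 -m jog '[[-10,-25,0,0,0,0.005,1],[-20,-50,0,0,0,0.005,1],[-34,-75,5,0,0,0.005,1],[-34,-75,20,0,0,0.005,1],[-34,-75,37,0,0,0.005,1],[-34,-75,37,0,0,0.005,1],[-34,-75,37,0,0,0.005,1]]'
python3 - <<'E'
from h import *
goto(post(.019,.0012,.23),PY)
a=grab("scene","s2");b=grab("top","t2");crop(a,260,150,360,250,"s2c",6);crop(b,190,110,310,200,"t2c",6)
E
```

```text
time: 7.15
eef_pos: [0.6159, 0.0622, 0.3012]
ee_rot: [[-0.351, 0.936, 0.0], [0.936, 0.351, -0.001], [-0.001, -0.0, -1.0]]
contact_force: [-0.6, -0.5, -0.9]
finger_gap: 0.342
t 7.15 pos [0.6159 0.0622 0.3012] F [-0.6 -0.5 -0.9] gap 0.342 yaw 110.58 tilt [-0.0014 -0.0002]
shift [ 1.5  1.4 71.1] turn [-0.0002  0.0014 -0.0026]
s2c scale 6
t2c scale 6
```

View pics/s2c.png

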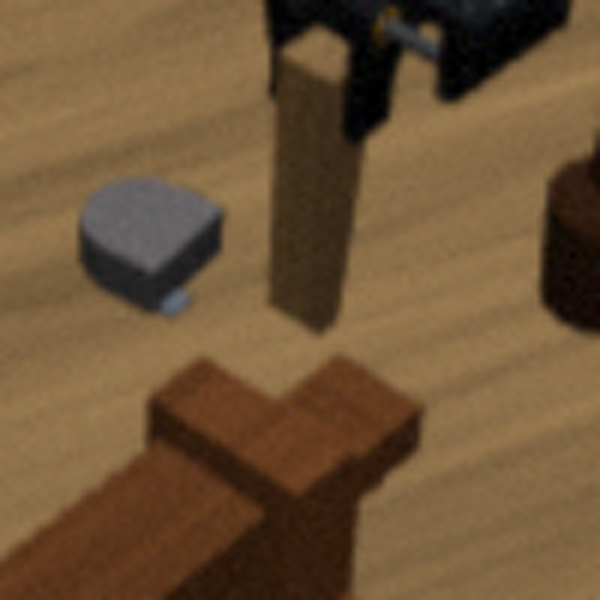

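```bash
python3 -m jog '[[1,1,20,0,0,0,1],[1,1,45,0,0,0,1],[1,1,64,0,0,0,1],[1,1,64,0,0,0,1],[1,1,64,0,0,0,1]]'
python3 - <<'E'
from h import *
goto(post(.019,.0012,.20),PY)
a=grab("scene","s3");crop(a,260,150,360,250,"s3c",6)
f=grab("wrist","w8");crop(f,200,150,360,290,"w8c",4.2)
E
```

```text
time: 7.67
eef_pos: [0.6173, 0.0643, 0.2371]
ee_rot: [[-0.353, 0.936, -0.0], [0.936, 0.353, 0.0], [0.0, -0.0, -1.0]]
contact_force: [0.7, 0.2, 0.2]
finger_gap: 0.34
t 7.6667 pos [0.6173 0.0643 0.2371] F [0.7 0.2 0.2] gap 0.34 yaw 110.65 tilt [ 0.0001 -0.0002]
shift [-0.1 -0.6 37.1] turn [-0.0002 -0.0001 -0.0014]
s3c scale 6
w8c scale 4.2
```

View pics/s3c.png

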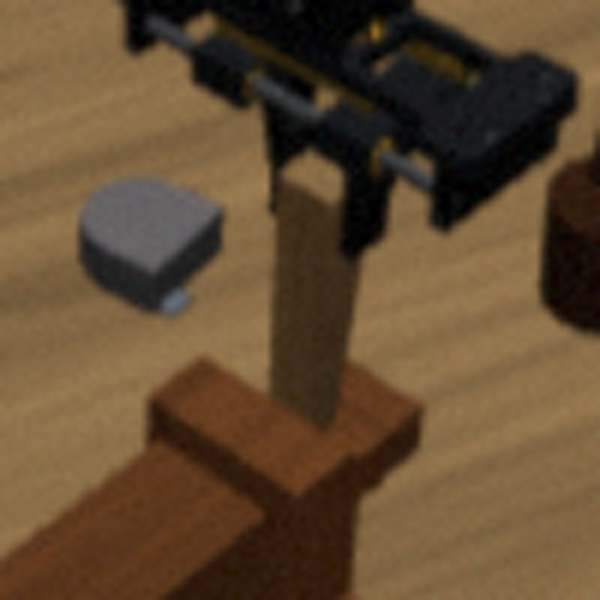

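View pics/w8c.png

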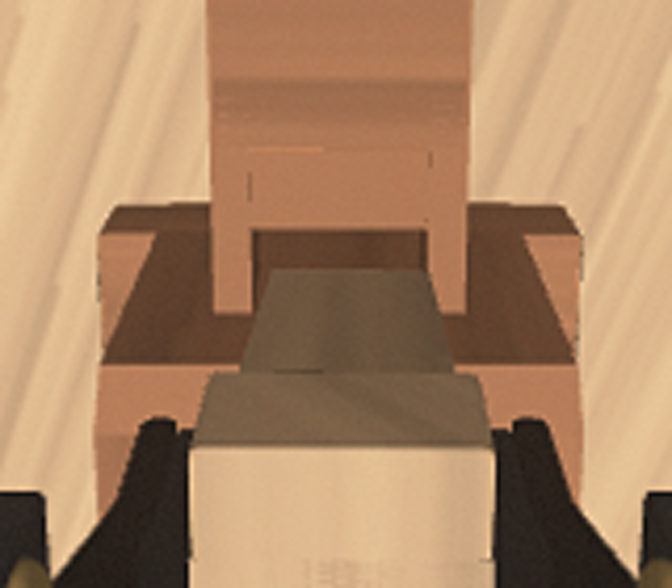

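```bash
python3 -m jog '[[0,-1.7,0,0,0,0,1],[0,-1.7,8,0,0,0,1],[0,-1.7,16,0,0,0,1],[0,-1.7,24,0,0,0,1],[0,-1.7,24,0,0,0,1],[0,-1.7,24,0,0,0,1]]'
python3 - <<'E'
from h import *
goto(post(.019,.0012,.20),PY)
f=grab("wrist","w9");crop(f,200,150,360,290,"w9c",4.2)
E
```

```text
time: 8.27
eef_pos: [0.6153, 0.0633, 0.2116]
ee_rot: [[-0.352, 0.936, -0.001], [0.936, 0.352, -0.0], [0.0, -0.001, -1.0]]
contact_force: [-0.0, 1.0, -1.2]
finger_gap: 0.34
t 8.2667 pos [0.6153 0.0633 0.2116] F [-0.   1.  -1.2] gap 0.34 yaw 110.63 tilt [ 0.0003 -0.0014]
shift [ 0.2  1.7 11.6] turn [-0.0014 -0.0003 -0.0018]
w9c scale 4.2
```

View pics/w9c.png

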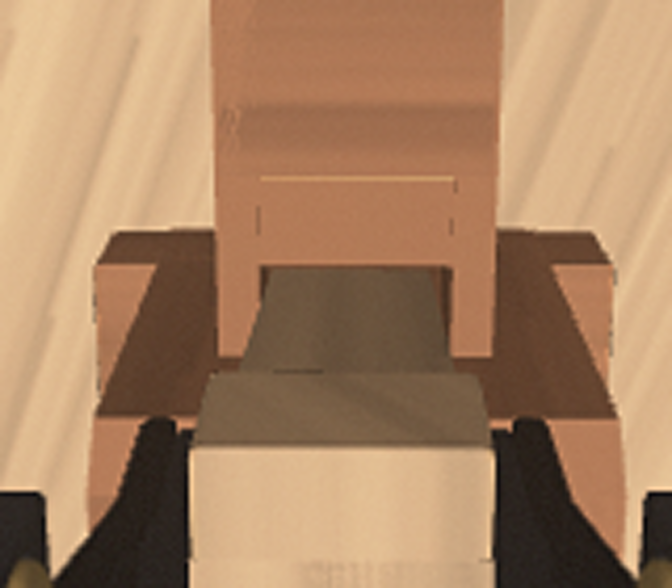

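```bash
python3 -m jog '[[0,0,6,0,0,0,1],[0,0,12,0,0,0,1],[0,0,12,0,0,0,1],[0,0,12,0,0,0,1]]'
python3 -m jog '[[-1,0,0,0,0,0,1],[-1,0,0,0,0,0,1],[-1,0,0,0,0,0,1]]'
python3 -c "
from h import *;goto(post(.017,0,.18),PY)"
```

```text
time: 8.65
eef_pos: [0.6154, 0.0633, 0.1999]
ee_rot: [[-0.352, 0.936, -0.001], [0.936, 0.352, -0.0], [0.0, -0.001, -1.0]]
contact_force: [0.6, 0.4, -0.6]
finger_gap: 0.341
time: 8.9
eef_pos: [0.6161, 0.0624, 0.2007]
ee_rot: [[-0.352, 0.936, 0.0], [0.936, 0.352, -0.0], [-0.0, 0.0, -1.0]]
contact_force: [0.1, -0.1, -0.6]
finger_gap: 0.342
t 8.9 pos [0.6161 0.0624 0.2007] F [ 0.1 -0.1 -0.6] gap 0.342 yaw 110.62 tilt [-0.0002  0.0004]
shift [-0.7  2.3 20.7] turn [ 0.0004  0.0002 -0.002 ]
```

```bash
python3 -m jog '[[-1,0,2,0,0,0,1],[-1,0,6,0,0,0,1],[-1,0,6,0,0,0,1],[-1,0,6,0,0,0,1]]'
python3 -m jog '[[-0.5,0,2,0,0,0,1],[-1,0,6,0,0,0,1],[-1,0,6,0,0,0,1],[-1,0,6,0,0,0,1]]'
python3 -c "
from h import *;goto(post(.017,0,.18),PY)"
```

```text
time: 9.23
eef_pos: [0.6162, 0.0614, 0.194]
ee_rot: [[-0.352, 0.936, -0.001], [0.936, 0.352, -0.0], [0.0, -0.001, -1.0]]
contact_force: [0.1, -0.0, -1.4]
finger_gap: 0.342
time: 9.57
eef_pos: [0.6165, 0.0607, 0.1881]
ee_rot: [[-0.352, 0.936, -0.001], [0.936, 0.352, 0.0], [0.0, -0.001, -1.0]]
contact_force: [-0.4, 0.6, -0.6]
finger_gap: 0.345
t 9.5667 pos [0.6165 0.0607 0.1881] F [-0.4  0.6 -0.6] gap 0.345 yaw 110.63 tilt [ 0.0003 -0.0005]
shift [1.1 2.6 8.1] turn [-0.0005 -0.0003 -0.0017]
```

```bash
python3 -m jog '[[0,0,2,0,0,0,1],[0,0,5,0,0,0,1],[0,0,5,0,0,0,1],[0,0,5,0,0,0,1]]'
python3 -m jog '[[-0.5,0,2,0,0,0,1],[-0.5,0,4,0,0,0,1],[-0.5,0,4,0,0,0,1],[-0.5,0,4,0,0,0,1]]'
python3 -c "
from h import *;goto(post(.017,0,.18),PY)"
```

```text
time: 9.9
eef_pos: [0.6165, 0.0606, 0.1831]
ee_rot: [[-0.352, 0.936, -0.0], [0.936, 0.352, 0.0], [0.0, -0.0, -1.0]]
contact_force: [-0.9, 0.5, -1.5]
finger_gap: 0.342
time: 10.23
eef_pos: [0.6168, 0.0605, 0.1792]
ee_rot: [[-0.353, 0.936, -0.0], [0.936, 0.353, 0.0], [0.0, 0.0, -1.0]]
contact_force: [0.3, 2.8, -2.1]
finger_gap: 0.343
t 10.2333 pos [0.6168 0.0605 0.1792] F [ 0.3  2.8 -2.1] gap 0.343 yaw 110.65 tilt [0.0004 0.0001]
shift [ 1.3  2.4 -0.8] turn [ 0.0001 -0.0004 -0.0014]
```

```bash
python3 -m jog '[[0.3,0,1,0,0,0,1],[0.3,0,3,0,0,0,1],[0.3,0,3,0,0,0,1]]'
python3 -m jog '[[0,0,1,0,0,0,1],[0,0,2,0,0,0,1],[0,0,2,0,0,0,1]]'
python3 -c "
from h import *;goto(post(.017,0,.18),PY);f=grab('wrist','w10');crop(f,200,150,360,290,'w10c',4.2);a=grab('scene','s4');crop(a,260,150,360,250,'s4c',6)"
```

```text
time: 10.48
eef_pos: [0.6168, 0.0606, 0.1762]
ee_rot: [[-0.352, 0.936, 0.0], [0.936, 0.352, 0.0], [0.0, 0.0, -1.0]]
contact_force: [0.4, 2.6, -1.6]
finger_gap: 0.339
time: 10.73
eef_pos: [0.6168, 0.0607, 0.1745]
ee_rot: [[-0.353, 0.936, 0.0], [0.936, 0.353, 0.0], [0.0, 0.0, -1.0]]
contact_force: [-0.6, 3.9, 1.0]
finger_gap: 0.341
t 10.7333 pos [0.6168 0.0607 0.1745] F [-0.6  3.9  1. ] gap 0.341 yaw 110.64 tilt [0.0001 0.0002]
shift [ 1.2  2.4 -5.5] turn [ 0.0002 -0.0001 -0.0015]
w10c scale 4.2
s4c scale 6
```

View pics/w10c.png

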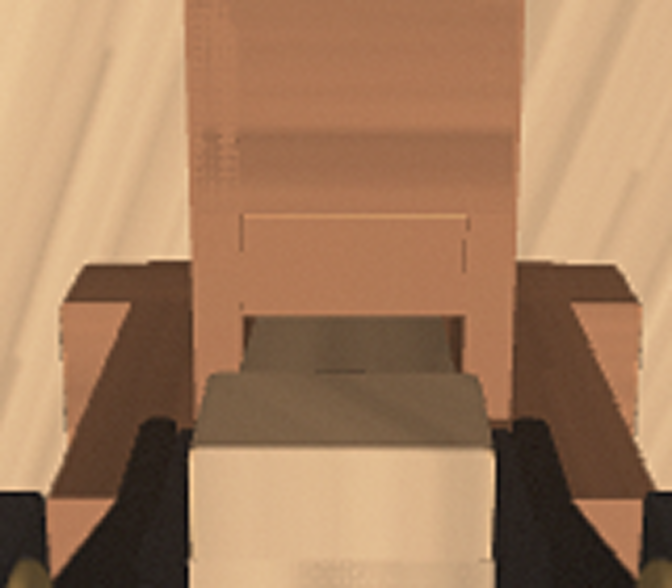

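View pics/s4c.png

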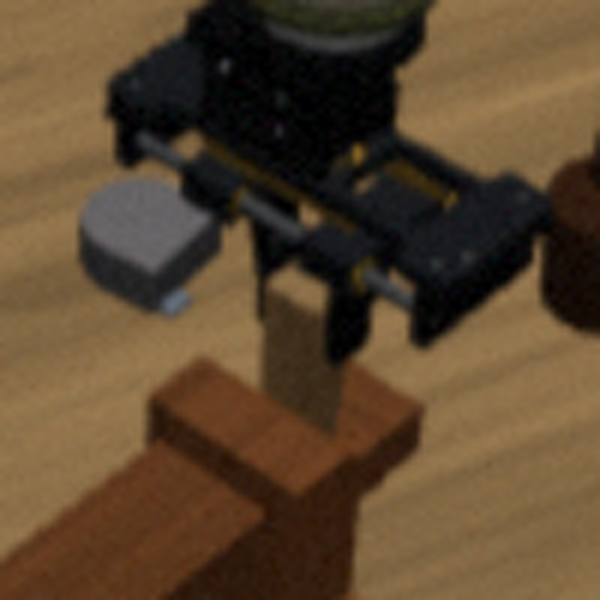

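```bash
python3 -m jog '[[0.5,0,0.5,0,0,0,1],[0.5,0,0.5,0,0,0,1],[0.5,0,0.5,0,0,0,0],[0.5,0,0.5,0,0,0,0],[0.5,0,0.5,0,0,0,0],[0.5,0,0.5,0,0,0,0],[0.5,0,0.5,0,0,0,0]]'
python3 -c "
from h import *;goto(post(.017,0,.18),PY);f=grab('wrist','w11');a=grab('scene','s5');crop(a,260,150,360,250,'s5c',6)"
```

```text
time: 11.42
eef_pos: [0.6166, 0.0604, 0.1738]
ee_rot: [[-0.352, 0.936, -0.0], [0.936, 0.352, -0.001], [-0.0, -0.0, -1.0]]
contact_force: [0.9, 0.3, 0.2]
finger_gap: 0.489
t 11.4167 pos [0.6166 0.0604 0.1738] F [0.9 0.3 0.2] gap 0.489 yaw 110.6 tilt [-0.0005 -0.0002]
shift [ 1.3  2.6 -6.2] turn [-0.0002  0.0005 -0.0022]
s5c scale 6
```

View pics/w11.png

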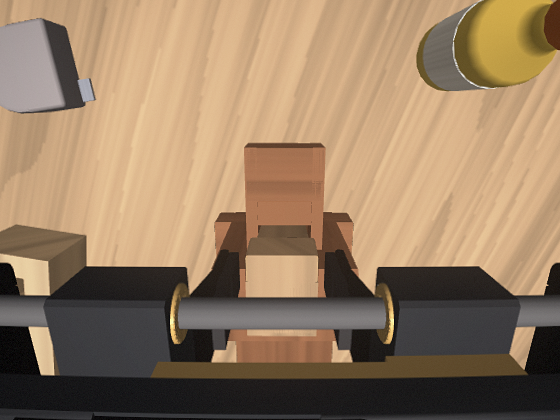

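View pics/s5c.png

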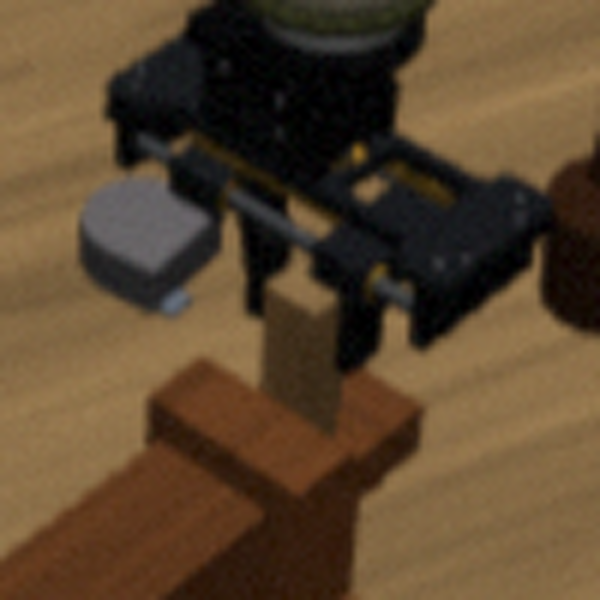

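```bash
python3 -m jog '[[0,0,0,0,0,0,-0.3],[0,0,0,0,0,0,-0.3],[0,0,-20,0,0,0,-0.3],[0,0,-60,0,0,0,-0.3],[0,0,-95,0,0,0,-0.3],[0,0,-95,0,0,0,-0.3],[0,0,-95,0,0,0,-0.3]]'
python3 -c "
from h import *;goto(post(.017,0,.18),PY);f=grab('wrist','w12');crop(f,200,130,360,290,'w12c',3.75)"
python3 -m jog '[[0,0,-40,0,0,0,-0.3],[0,0,-70,0,0,0,-1],[0,0,-70,0,0,0,-1],[0,0,-70,0,0,0,-1]]'
python3 -c "
from h import *;f=grab('wrist','w13');crop(f,200,130,360,290,'w13c',3.75)"
```

```text
time: 12.1
eef_pos: [0.6174, 0.0614, 0.2712]
ee_rot: [[-0.352, 0.936, 0.004], [0.936, 0.352, 0.0], [-0.001, 0.004, -1.0]]
contact_force: [-0.1, -0.4, -0.6]
finger_gap: 0.647
t 12.1 pos [0.6174 0.0614 0.2712] F [-0.1 -0.4 -0.6] gap 0.647 yaw 110.63 tilt [-0.0012  0.0037]
shift [ 0.9  1.2 91.2] turn [ 0.0037  0.0012 -0.0018]
w12c scale 3.75
time: 12.48
eef_pos: [0.6168, 0.0611, 0.3392]
ee_rot: [[-0.352, 0.936, 0.001], [0.936, 0.352, 0.0], [-0.0, 0.001, -1.0]]
contact_force: [-0.6, 0.4, -0.8]
finger_gap: 0.798
w13c scale 3.75
```

View pics/w12c.png

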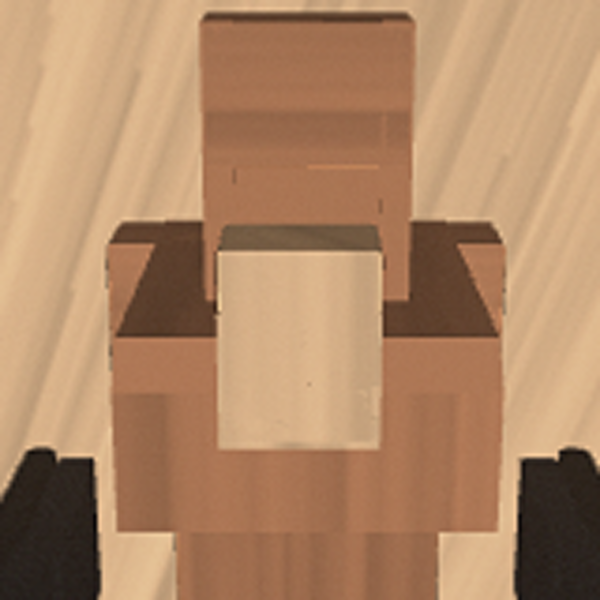

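View pics/w13c.png

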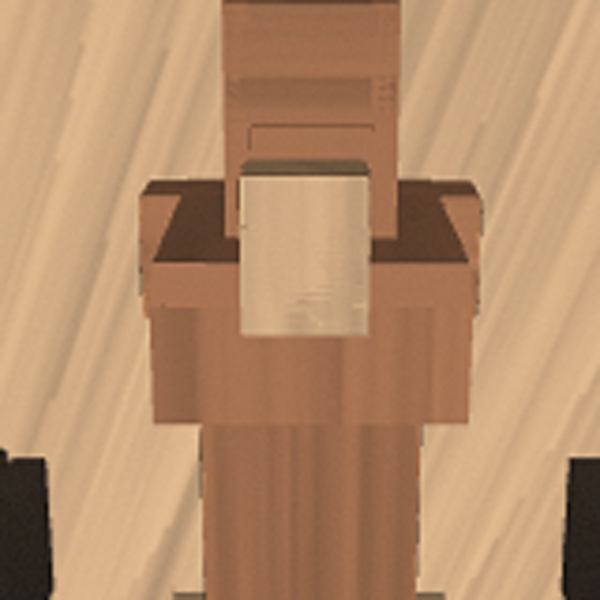

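```bash
python3 - <<'E'
from h import *
a=load("w12");b=load("w13");A=lambda p:(200+p[0]/3.75,130+p[1]/3.75)
M=0
for p,q in [((217,250),(241,177)),((381,250),(369,176)),((381,449),(369,335)),((217,449),(240,335))]:
    X,e=tri((a,A(p)),(b,A(q)));Y=atz(a,A(p),.184);print(X.round(4),np.round(e,4),inpost(X).round(4),inpost(Y).round(4));M=M+X/4
print(M)
w5=load("w5");print(proj(w5,[[.5165,.2783,.144]]))
goto([.52,.21,.34],PY-20)
E
```

```text
[0.5958 0.0753 0.1808] [0.0002 0.0002] [0.0369 0.0168 0.1808] [0.0378 0.0167 0.184 ]
[0.6232 0.0863 0.1834] [0. 0.] [ 0.0376 -0.0127  0.1834] [ 0.0377 -0.0126  0.184 ]
[0.6365 0.0519 0.1872] [0. 0.] [ 0.0006 -0.013   0.1872] [-0.0008 -0.0132  0.184 ]
[0.6082 0.0413 0.1872] [0.0001 0.0001] [0.0007 0.0172 0.1872] [-0.0007  0.0175  0.184 ]
[0.61594787 0.0637006  0.18466504]
[[262.04045057  -7.25324629]]
t 12.5333 pos [0.6164 0.0608 0.3378] F [-0.2 -0.  -1.3] gap 0.843 yaw 110.63 tilt [ 0.0001 -0.0013]
shift [173.6 -37.7  -2.2] turn [-1.300e-03  2.000e-04  3.473e-01]
```

```bash
python3 -m jog '[[40,-7,0,0,0,0,-1],[80,-15,0,0,0,0,-1],[120,-22,0,0,0,0,-1],[155,-30,5,0,0,0,-1],[190,-35,10,0,0,0,-1],[190,-35,10,0,0,0,-1],[190,-35,10,0,0,0,-1]]'
python3 -c "
from h import *;f=grab('wrist','w14');goto([.5165,.2783,.32],PY)"
python3 -m jog '[[20,-20,20,0,0,0,-1],[30,-40,20,0,0,0,-1],[30,-40,20,0,0,0,-1],[30,-40,20,0,0,0,-1]]'
python3 -c "
from h import *;f=grab('wrist','w15')"
```

```text
time: 13.12
eef_pos: [0.5152, 0.2277, 0.3272]
ee_rot: [[-0.356, 0.934, -0.002], [0.934, 0.356, -0.001], [-0.0, -0.003, -1.0]]
contact_force: [1.0, 0.1, -0.9]
finger_gap: 1.0
t 13.1667 pos [0.5165 0.226  0.3273] F [ 1.  -0.8 -0.4] gap 1.002 yaw 110.68 tilt [-0.0007 -0.0024]
shift [48.9 18.5  7.3] turn [-0.0024  0.0007 -0.0009]
time: 13.5
eef_pos: [0.4691, 0.2389, 0.3083]
ee_rot: [[-0.351, 0.936, -0.0], [0.936, 0.351, -0.002], [-0.001, -0.001, -1.0]]
contact_force: [0.7, -0.5, 0.4]
finger_gap: 1.001
```

View pics/w14.png

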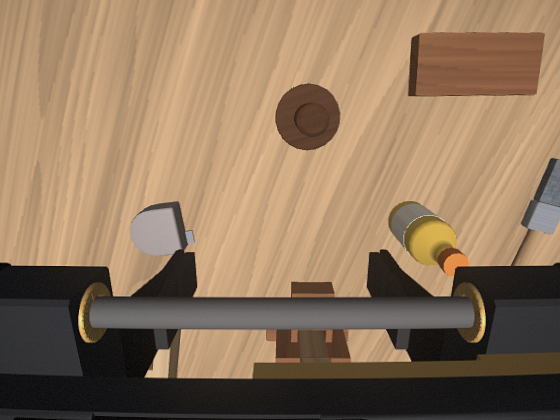

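View pics/w15.png

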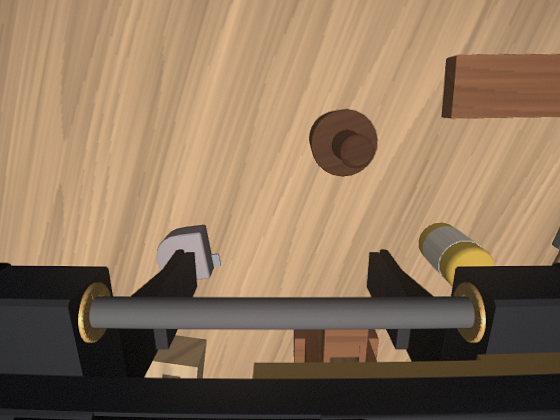

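```bash
python3 - <<'E'
from h import *
crop(load("w14"),265,75,355,155,"w14c",7);crop(load("w15"),300,100,390,180,"w15c",7)
E
```

```text
w14c scale 7
w15c scale 7
```

View pics/w14c.png

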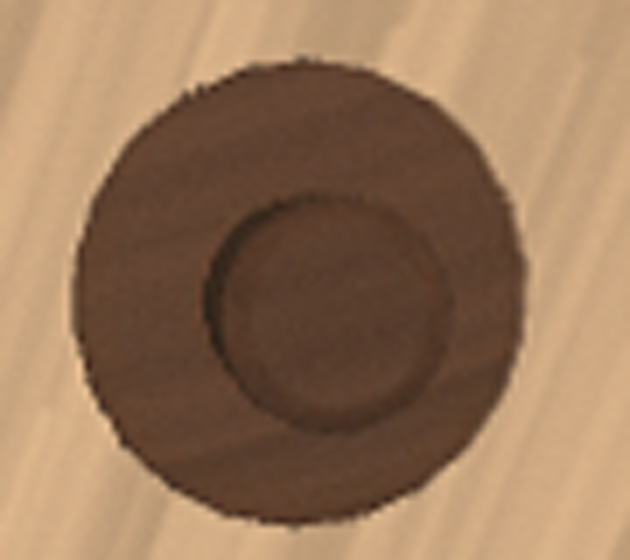

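View pics/w15c.png

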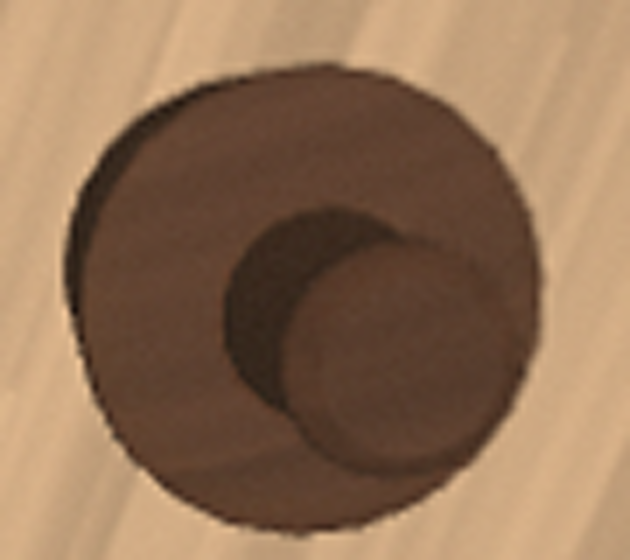

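```bash
python3 - <<'E'
from h import *
a=load("w14");b=load("w15")
A=lambda x,y:(265+x/7,75+y/7);B=lambda x,y:(300+x/7,100+y/7)
for p,q,z in[((332,315),(401,355),.144),((300,293),(312,300),.078)]:
    print(tri((a,A(*p)),(b,B(*q))),atz(a,A(*p),z).round(4),atz(b,B(*q),z).round(4))
X=(atz(a,A(332,315),.144)+atz(b,B(401,355),.144))/2
goto([X[0],X[1],.111],110.7)
E
```

```text
(array([0.51753493, 0.30108573, 0.13563172]), [np.float64(0.00039197909405717257), np.float64(0.0003919790940572126)]) [0.5167 0.3008 0.144 ] [0.5156 0.3018 0.144 ]
(array([0.51747526, 0.30149376, 0.06973651]), [np.float64(1.6014536739345406e-05), np.float64(1.6014536739342404e-05)]) [0.5168 0.3015 0.078 ] [0.5158 0.3018 0.078 ]
t 13.55 pos [0.4699 0.2386 0.3085] F [-0.2 -0.2  0.1] gap 1.0 yaw 110.47 tilt [-0.001  -0.0005]
shift [ 42.8  65.4 197.4] turn [-0.0005  0.001  -0.004 ]
```

```bash
python3 - <<'E'
from h import *
for n in("t1","s1"):
    f=load(n);print(n,[proj(f,[[.5165,.3013,z]]).round(1).tolist() for z in(0,.078,.144)])
crop(load("t1"),140,185,200,235,"t1m",10);crop(load("s1"),330,150,390,210,"s1m",10)
E
```

```text
t1 [[[168.9, 212.0]], [[160.8, 210.9]], [[153.0, 209.9]]]
s1 [[[359.5, 198.0]], [[362.6, 179.5]], [[365.3, 162.8]]]
t1m scale 10
s1m scale 10
```

View pics/t1m.png

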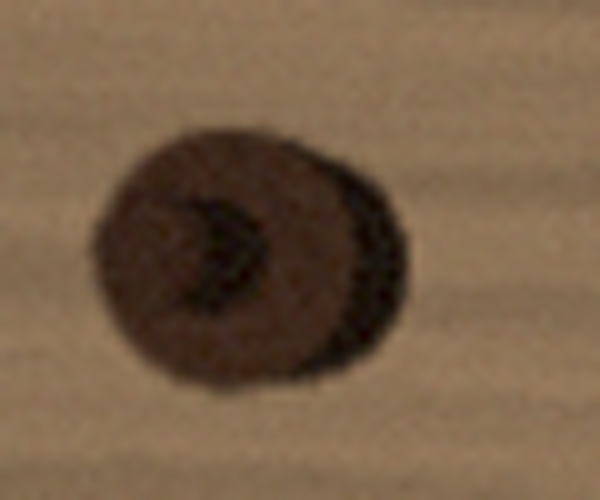

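View pics/s1m.png

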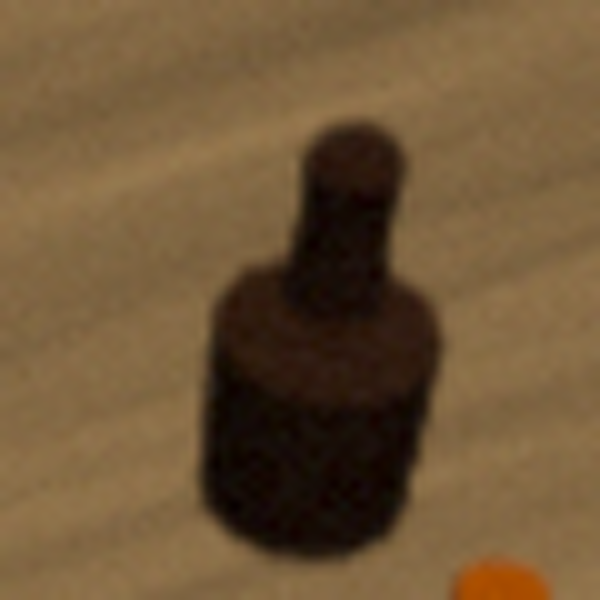

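```bash
python3 -m jog '[[22,33,0,0,0,-0.004,-1],[43,65,20,0,0,-0.004,-1],[43,65,60,0,0,-0.004,-1],[43,65,100,0,0,-0.004,-1],[43,65,120,0,0,-0.004,-1],[43,65,120,0,0,-0.004,-1],[43,65,120,0,0,-0.004,-1]]'
python3 -c "
from h import *;f=grab('wrist','w16');goto([.5165,.3013,.111],110.7)"
```

```text
time: 14.13
eef_pos: [0.5154, 0.3024, 0.1882]
ee_rot: [[-0.354, 0.935, -0.002], [0.935, 0.354, -0.001], [0.0, -0.002, -1.0]]
contact_force: [-0.6, -0.4, 0.9]
finger_gap: 1.002
t 14.1833 pos [0.5158 0.3032 0.1899] F [0.2 0.9 1.1] gap 1.002 yaw 110.77 tilt [0.0005 0.0006]
shift [-2.1 -0.  78.9] turn [ 0.0006 -0.0005  0.0011]
```

View pics/w16.png

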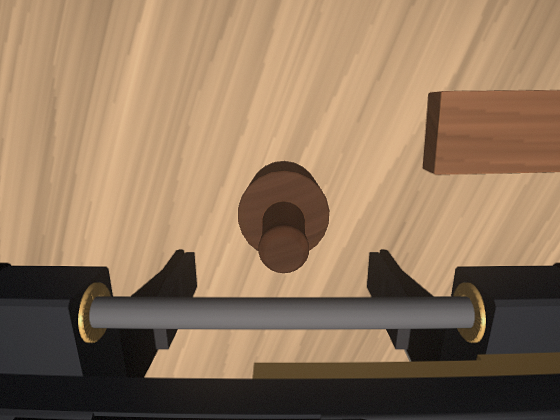

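```bash
python3 -m jog '[[-2,0,40,0,0,0,-1],[-2,0,70,0,0,0,-1],[-2,0,79,0,0,0,0],[-2,0,79,0,0,0,1],[-2,0,79,0,0,0,1],[-2,0,79,0,0,0,1],[-2,0,79,0,0,0,1],[-2,0,79,0,0,0,1],[-2,0,79,0,0,0,1],[-2,0,79,0,0,0,1],[-2,0,79,0,0,0,1],[-2,0,79,0,0,0,1]]' 60
python3 -m jog '[[0,0,0,0,0,0,1],[0,0,0,0,0,0,1],[0,0,0,0,0,0,1],[0,0,0,0,0,0,1],[0,0,0,0,0,0,1]]'
python3 -c "
from h import *;goto([.5165,.3013,.111],110.7)"
```

```text
time: 15.18
eef_pos: [0.5155, 0.3017, 0.1101]
ee_rot: [[-0.356, 0.934, 0.0], [0.934, 0.356, 0.0], [-0.0, 0.0, -1.0]]
contact_force: [1.1, -0.0, -3.4]
finger_gap: 0.328
time: 15.6
eef_pos: [0.5154, 0.3016, 0.1099]
ee_rot: [[-0.356, 0.935, 0.0], [0.935, 0.356, -0.0], [-0.0, 0.0, -1.0]]
contact_force: [0.4, 0.1, 0.9]
finger_gap: 0.339
t 15.6 pos [0.5154 0.3016 0.1099] F [0.4 0.1 0.9] gap 0.339 yaw 110.85 tilt [-0.0001  0.0001]
shift [-0.7  0.9 -1.1] turn [0.0001 0.0001 0.0026]
```

```bash
python3 -m jog '[[0,0,-10,0,0,0,1],[0,0,-40,0,0,0,1],[0,0,-80,0,0,0,1],[0,0,-120,0,0,0,1],[0,0,-160,0,0,0,1],[0,0,-200,0,0,0,1],[0,0,-230,0,0,0,1],[0,0,-230,0,0,0,1],[0,0,-230,0,0,0,1]]'
python3 -c "
from h import *;goto(post(.014,.002,.335),PY)"
```

```text
time: 16.35
eef_pos: [0.5151, 0.3022, 0.3414]
ee_rot: [[-0.356, 0.934, 0.002], [0.934, 0.356, 0.001], [0.0, 0.002, -1.0]]
contact_force: [0.4, -0.5, -3.5]
finger_gap: 0.334
t 16.35 pos [0.5151 0.3022 0.3414] F [ 0.4 -0.5 -3.5] gap 0.334 yaw 110.88 tilt [0.0003 0.0021]
shift [-263.8    9.2    6.4] turn [ 0.0021 -0.0003  0.0027]
```

```bash
python3 -m jog '[[-30,1,0,0,0,0.003,1],[-65,3,0,0,0,0.003,1],[-105,4,0,0,0,0.003,1],[-145,5,0,0,0,0.003,1],[-185,7,0,0,0,0.003,1],[-220,8,0,0,0,0.003,1],[-250,9,0,0,0,0.003,1],[-264,9,6,0,0,0.003,1],[-264,9,6,0,0,0.003,1],[-264,9,6,0,0,0.003,1],[-264,9,6,0,0,0.003,1]]'
python3 -c "
from h import *;goto(post(.014,.002,.31),PY);f=grab('scene','s6');crop(f,240,110,360,230,'s6c',5);grab('wrist','w17')"
```

```text
time: 17.27
eef_pos: [0.6168, 0.0597, 0.333]
ee_rot: [[-0.355, 0.935, -0.002], [0.935, 0.355, 0.001], [0.001, -0.002, -1.0]]
contact_force: [-1.0, 0.7, -3.0]
finger_gap: 0.334
t 17.2667 pos [0.6168 0.0597 0.333 ] F [-1.   0.7 -3. ] gap 0.334 yaw 110.8 tilt [ 0.0012 -0.0015]
shift [-0.9  0.7 23. ] turn [-0.0015 -0.0012  0.0013]
s6c scale 5
```

View pics/s6c.png

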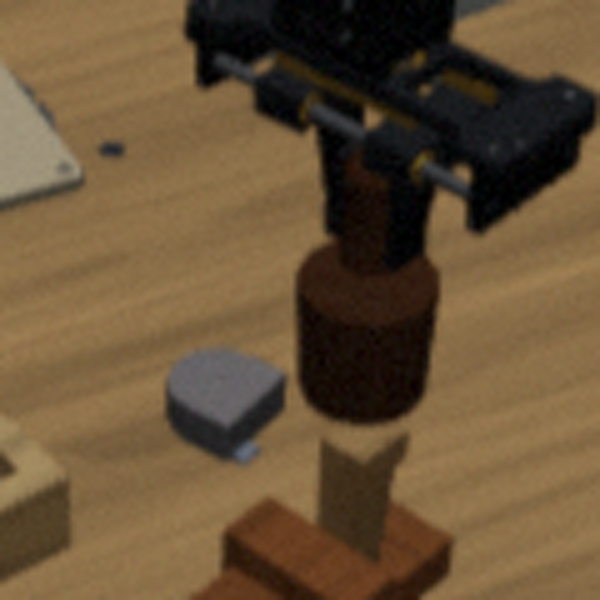

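View pics/w17.png

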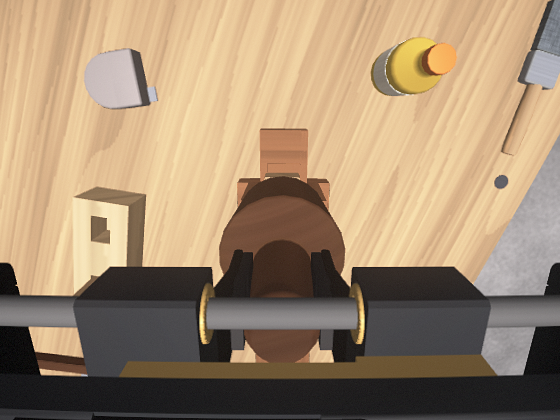

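```bash
python3 -m jog '[[-0.5,0.5,20,0,0,0,1],[-0.5,0.5,33,0,0,0,1],[-0.5,0.5,35,0,0,0,1],[-0.5,0.5,35,0,0,0,1]]'
python3 -m jog '[[0,0,3,0,0,0,1],[0,0,6,0,0,0,1],[0,0,6,0,0,0,1]]'
python3 -m jog '[[0,0,3,0,0,0,1],[0,0,6,0,0,0,1],[0,0,6,0,0,0,1]]'
```

```text
time: 17.7
eef_pos: [0.6177, 0.0581, 0.298]
ee_rot: [[-0.354, 0.935, -0.002], [0.935, 0.354, -0.0], [0.0, -0.002, -1.0]]
contact_force: [-0.6, 0.5, -2.7]
finger_gap: 0.33
time: 17.95
eef_pos: [0.6187, 0.0583, 0.2936]
ee_rot: [[-0.353, 0.935, 0.002], [0.935, 0.353, 0.0], [-0.0, 0.002, -1.0]]
contact_force: [1.1, 0.7, -1.7]
finger_gap: 0.331
time: 18.2
eef_pos: [0.6185, 0.0581, 0.2869]
ee_rot: [[-0.353, 0.936, 0.001], [0.936, 0.353, 0.0], [0.0, 0.001, -1.0]]
contact_force: [0.9, 0.6, -0.6]
finger_gap: 0.335
```

```bash
python3 -m jog '[[0,0,3,0,0,0,1],[0,0,6,0,0,0,1],[0,0,6,0,0,0,1]]'
python3 -m jog '[[0,0,3,0,0,0,1],[0,0,6,0,0,0,1],[0,0,6,0,0,0,1]]'
python3 -c "
from h import *;goto(post(.014,.002,.31),PY);f=grab('scene','s7');crop(f,240,110,360,230,'s7c',5)"
```

```text
time: 18.45
eef_pos: [0.6182, 0.0579, 0.2803]
ee_rot: [[-0.353, 0.935, -0.0], [0.935, 0.353, 0.0], [0.0, -0.0, -1.0]]
contact_force: [0.4, 0.0, -2.5]
finger_gap: 0.332
time: 18.7
eef_pos: [0.6182, 0.0578, 0.2742]
ee_rot: [[-0.353, 0.936, -0.001], [0.936, 0.353, -0.0], [0.0, -0.001, -1.0]]
contact_force: [0.2, 0.4, -2.3]
finger_gap: 0.333
t 18.7 pos [0.6182 0.0578 0.2742] F [ 0.2  0.4 -2.3] gap 0.333 yaw 110.69 tilt [ 0.0001 -0.0007]
shift [  1.3   0.1 -35.8] turn [-0.0007 -0.0001 -0.0007]
s7c scale 5
```

View pics/s7c.png

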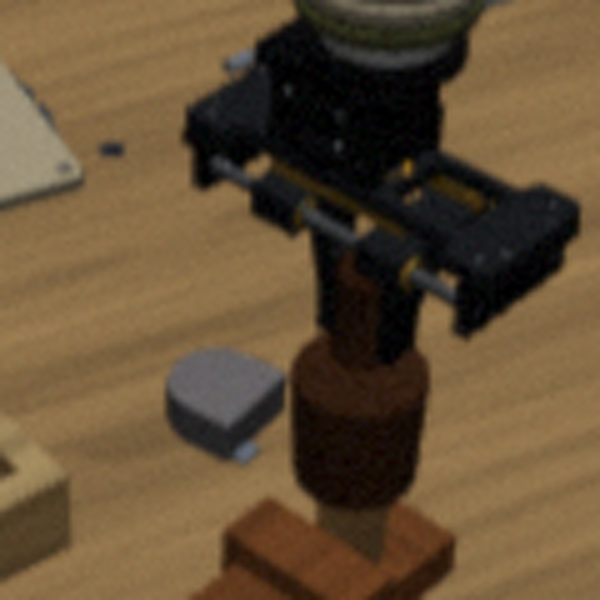

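```bash
python3 -m jog '[[0,0,2,0,0,0,1],[0,0,4,0,0,0,1],[0,0,6,0,0,0,1]]'
python3 -m jog '[[0,0,2,0,0,0,1],[0,0,4,0,0,0,1],[0,0,6,0,0,0,1]]'
python3 -m jog '[[0,0,2,0,0,0,1],[0,0,4,0,0,0,1]]'
python3 -c "
from h import *;goto(post(.014,.002,.31),PY);f=grab('scene','s8');crop(f,240,110,360,230,'s8c',5)"
```

```text
time: 19.0
eef_pos: [0.6184, 0.0578, 0.2689]
ee_rot: [[-0.353, 0.936, 0.0], [0.936, 0.353, -0.0], [-0.0, 0.0, -1.0]]
contact_force: [-0.5, 0.7, 2.3]
finger_gap: 0.334
time: 19.25
eef_pos: [0.6184, 0.0578, 0.2628]
ee_rot: [[-0.353, 0.936, 0.0], [0.936, 0.353, -0.0], [-0.0, 0.0, -1.0]]
contact_force: [-0.1, 0.4, 1.8]
finger_gap: 0.331
time: 19.42
eef_pos: [0.6184, 0.0578, 0.2587]
ee_rot: [[-0.353, 0.936, 0.0], [0.936, 0.353, -0.0], [-0.0, 0.0, -1.0]]
contact_force: [0.0, 0.7, 1.4]
finger_gap: 0.332
t 19.4167 pos [0.6184 0.0578 0.2587] F [0.  0.7 1.4] gap 0.332 yaw 110.68 tilt [-0.0001  0.    ]
shift [  1.4  -0.1 -51.3] turn [ 0.      0.0001 -0.0009]
s8c scale 5
```

View pics/s8c.png

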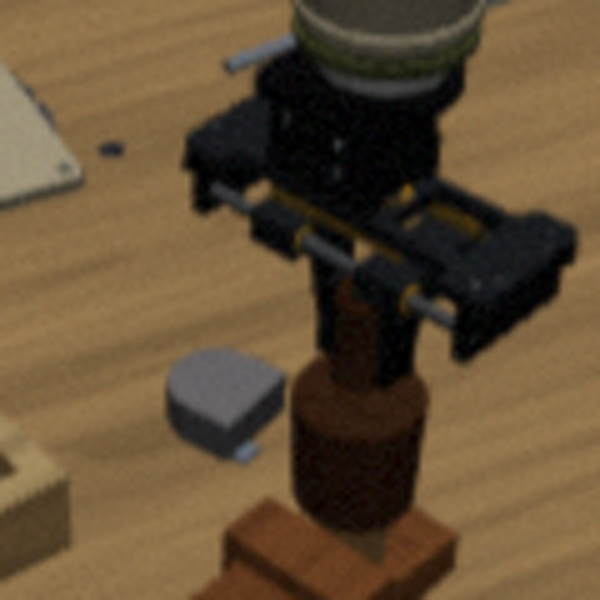

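```bash
python3 -m jog '[[0,0,1.5,0,0,0,1],[0,0,3,0,0,0,1],[0,0,3,0,0,0,1]]'
python3 -m jog '[[0,0,1.5,0,0,0,1],[0,0,3,0,0,0,1],[0,0,3,0,0,0,1]]'
```

```text
time: 19.72
eef_pos: [0.6185, 0.0578, 0.2567]
ee_rot: [[-0.353, 0.936, 0.001], [0.936, 0.353, -0.0], [-0.001, 0.001, -1.0]]
contact_force: [-0.9, 0.1, 6.6]
finger_gap: 0.329
time: 19.97
eef_pos: [0.619, 0.058, 0.2564]
ee_rot: [[-0.353, 0.936, 0.003], [0.936, 0.353, -0.001], [-0.002, 0.003, -1.0]]
contact_force: [-6.4, -2.3, 24.1]
finger_gap: 0.334
```

```bash
python3 -m jog '[[0,0,-5,0,0,0,1],[0,0,-25,0,0,0,1],[0,0,-60,0,0,0,1],[0,0,-90,0,0,0,1],[0,0,-90,0,0,0,1],[0,0,-90,0,0,0,1]]'
python3 -c "
from h import *;goto([.5155,.3016,.335],110.8);f=grab('scene','s9');crop(f,240,110,360,230,'s9c',5)"
```

```text
time: 20.47
eef_pos: [0.6187, 0.0582, 0.3436]
ee_rot: [[-0.353, 0.935, 0.002], [0.935, 0.353, 0.0], [-0.0, 0.001, -1.0]]
contact_force: [-0.1, -0.1, -3.5]
finger_gap: 0.332
t 20.4667 pos [0.6187 0.0582 0.3436] F [-0.1 -0.1 -3.5] gap 0.332 yaw 110.69 tilt [-0.0004  0.0015]
shift [264.2 -10.5   8.5] turn [ 0.0015  0.0004 -0.0019]
s9c scale 5
```

View pics/s9c.png

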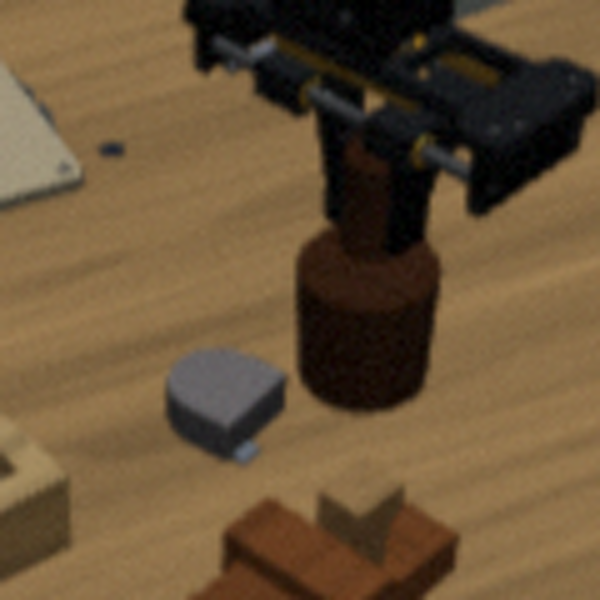

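```bash
python3 -m jog '[[0,-40,0,0,0,0,1],[0,-80,0,0,0,0,1],[0,-90,0,0,0,0,1],[0,-90,0,0,0,0,1],[0,-90,0,0,0,0,1]]'
python3 -c "
from h import *;grab('wrist','w18')"
python3 -m jog '[[35,0,0,0,0,0,1],[60,0,0,0,0,0,1],[60,0,0,0,0,0,1],[60,0,0,0,0,0,1]]'
python3 -c "
from h import *;grab('wrist','w19')"
```

```text
time: 20.93
eef_pos: [0.5335, 0.0249, 0.3417]
ee_rot: [[-0.351, 0.936, -0.001], [0.936, 0.351, -0.001], [-0.001, -0.002, -1.0]]
contact_force: [0.3, -0.6, -2.7]
finger_gap: 0.333
time: 21.32
eef_pos: [0.5128, 0.0844, 0.3426]
ee_rot: [[-0.357, 0.934, -0.0], [0.934, 0.357, 0.001], [0.001, -0.0, -1.0]]
contact_force: [0.9, -0.6, -3.3]
finger_gap: 0.329
```

View pics/w18.png

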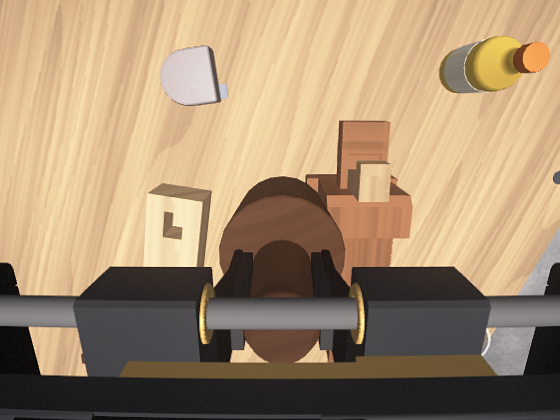

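View pics/w19.png

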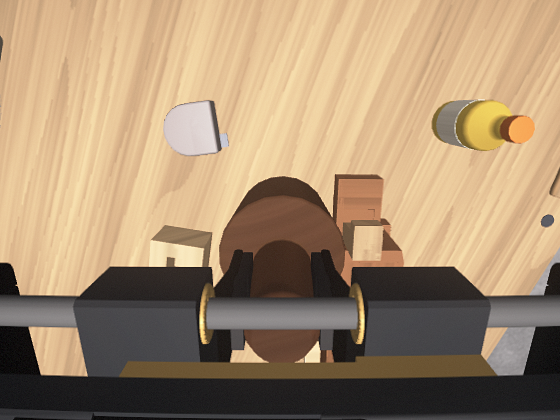

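```bash
python3 - <<'E'
from h import *
crop(load("w18"),320,110,420,210,"w18c",6);crop(load("w19"),320,165,420,265,"w19c",6)
E
```

```text
w18c scale 6
w19c scale 6
```

View pics/w18c.png

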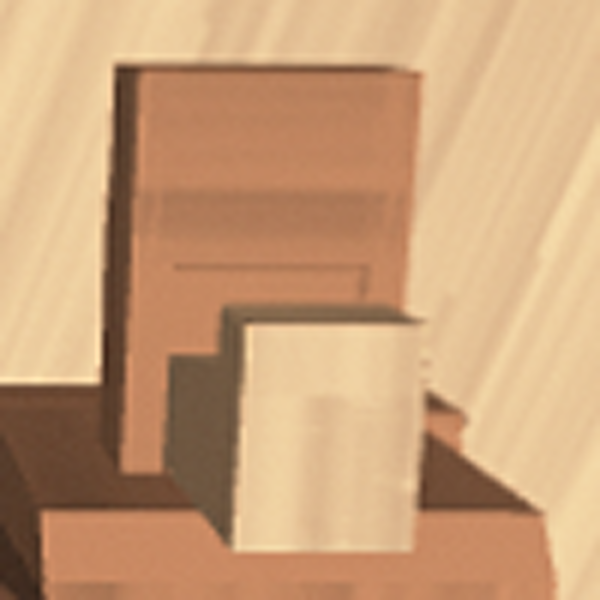

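View pics/w19c.png

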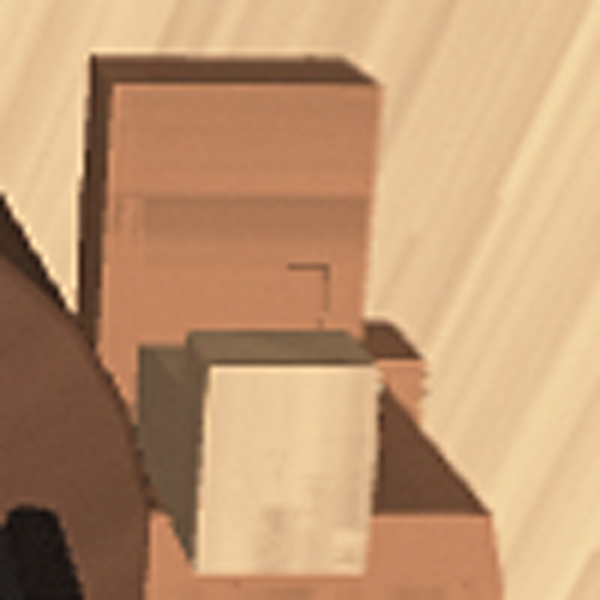

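```bash
python3 - <<'E'
from h import *
a=load("w18");b=load("w19");A=lambda p:(320+p[0]/6,110+p[1]/6);B=lambda p:(320+p[0]/6,165+p[1]/6)
for n,p,q in [("FL",(246,323),(208,366)),("FR",(423,323),(380,366)),("NR",(412,551),(365,574)),("NL",(233,551),(196,574)),("tenL",(138,70),(112,84)),("tenR",(420,72),(380,86)),("bevR",(542,511),(490,513))]:
    X,e=tri((a,A(p)),(b,B(q)));print(n,inpost(X).round(4),np.round(e,4), inpost(atz(a,A(p),.147 if n[0] in'FN' else .09)).round(4), inpost(atz(b,B(q),.147 if n[0] in'FN' else .09)).round(4))
for f in(a,b):
    print(proj(f,[post(.075,.026,.09),post(.075,-.026,.09),post(.0703,.026,.09),post(.0703,-.026,.09),post(0,-.045,.12)]).round(1).tolist())
print(A((138,70)),A((420,72)),A((542,511)),B((112,84)),B((380,86)),B((490,513)))
E
```

```text
FL [0.0379 0.0163 0.1455] [0. 0.] [0.0381 0.0166 0.147 ] [0.0384 0.0167 0.147 ]
FR [ 0.0378 -0.0129  0.1449] [0.0003 0.0003] [ 0.0381 -0.0119  0.147 ] [ 0.0384 -0.0126  0.147 ]
NR [ 0.0005 -0.013   0.148 ] [0.0001 0.0001] [ 0.0002 -0.0132  0.147 ] [ 0.     -0.0134  0.147 ]
NL [0.0006 0.0167 0.1483] [0.0001 0.0001] [0.0003 0.0165 0.147 ] [0.     0.0163 0.147 ]
tenL [0.0749 0.0259 0.0888] [0.0001 0.0001] [0.0749 0.0262 0.09  ] [0.0751 0.0259 0.09  ]
tenR [ 0.0747 -0.0257  0.0882] [0. 0.] [ 0.0747 -0.0251  0.09  ] [ 0.075  -0.0252  0.09  ]
bevR [ 0.0004 -0.044   0.1207] [0.0001 0.0001] [-0.0074 -0.0556  0.09  ] [-0.0127 -0.0553  0.09  ]
[[343.2, 121.6], [390.8, 121.8], [343.0, 126.0], [390.5, 126.2], [410.9, 195.3]]
[[338.6, 179.1], [384.0, 179.4], [338.4, 183.2], [383.7, 183.4], [402.4, 250.6]]
(343.0, 121.66666666666667) (390.0, 122.0) (410.3333333333333, 195.16666666666669) (338.6666666666667, 179.0) (383.3333333333333, 179.33333333333334) (401.6666666666667, 250.5)
```

```bash
python3 -c "
from h import *;goto([.5155,.3016,.15],110.8)"
```

```text
t 21.3667 pos [0.5133 0.0828 0.3424] F [ 0.6 -0.8 -3.5] gap 0.336 yaw 110.79 tilt [ 0.0006 -0.0004]
shift [203.7  79.8 192.5] turn [-0.0004 -0.0006 -0.0002]
```

```bash
python3 -m jog '[[35,14,0,0,0,0,1],[70,28,0,0,0,0,1],[105,41,0,0,0,0,1],[140,55,0,0,0,0,1],[175,69,0,0,0,0,1],[204,80,10,0,0,0,1],[204,80,50,0,0,0,1],[204,80,90,0,0,0,1],[204,80,130,0,0,0,1],[204,80,165,0,0,0,1],[204,80,190,0,0,0,1],[204,80,192,0,0,0,1]]'
python3 -m jog '[[0,0,15,0,0,0,1],[0,0,28,0,0,0,1],[0,0,34,0,0,0,1],[0,0,34,0,0,0,1],[0,0,34,0,0,0,1]]'
python3 -c "
from h import *;goto([.5155,.3016,.11],110.8);grab('wrist','w20');f=grab('scene','s10');crop(f,300,130,420,230,'s10c',6)"
```

```text
time: 22.37
eef_pos: [0.5145, 0.2986, 0.1446]
ee_rot: [[-0.352, 0.936, -0.008], [0.936, 0.352, -0.004], [-0.001, -0.009, -1.0]]
contact_force: [-0.3, -1.3, -3.8]
finger_gap: 0.334
time: 22.78
eef_pos: [0.5161, 0.3015, 0.1174]
ee_rot: [[-0.353, 0.936, 0.001], [0.936, 0.353, 0.0], [0.0, 0.001, -1.0]]
contact_force: [0.2, -0.2, -2.9]
finger_gap: 0.329
t 22.7833 pos [0.5161 0.3015 0.1174] F [ 0.2 -0.2 -2.9] gap 0.329 yaw 110.68 tilt [0.     0.0006]
shift [ 0.3 -0.5  7.4] turn [ 0.0006 -0.     -0.0021]
s10c scale 6
```

View pics/s10c.png

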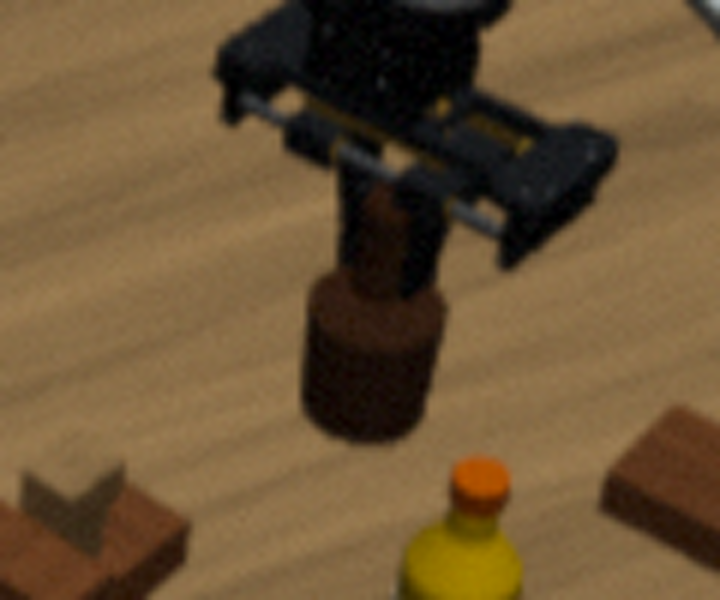

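Mallet upright at its old place, about 7 mm above the bench. Lower it until it seats.

```bash
python3 -m jog '[[0,0,3,0,0,0,1],[0,0,6,0,0,0,1],[0,0,6,0,0,0,1],[0,0,6,0,0,0,1]]'
python3 -m jog '[[0,0,1,0,0,0,1],[0,0,1,0,0,0,1],[0,0,1,0,0,0,1]]'
```

```text
time: 23.22
eef_pos: [0.5157, 0.3012, 0.1108]
ee_rot: [[-0.353, 0.936, -0.0], [0.936, 0.353, -0.0], [-0.0, -0.0, -1.0]]
contact_force: [0.7, 0.1, -3.5]
finger_gap: 0.33
time: 23.47
eef_pos: [0.5158, 0.3013, 0.1099]
ee_rot: [[-0.353, 0.936, 0.0], [0.936, 0.353, -0.0], [-0.0, 0.0, -1.0]]
contact_force: [0.0, 0.6, -3.6]
finger_gap: 0.33
```

```bash
python3 -m jog '[[0,0,0.7,0,0,0,1],[0,0,0.7,0,0,0,1],[0,0,0.7,0,0,0,1]]'
python3 -m jog '[[0,0,0.7,0,0,0,1],[0,0,0.7,0,0,0,1],[0,0,0.7,0,0,0,1]]'
```

```text
time: 23.72
eef_pos: [0.5159, 0.3014, 0.1098]
ee_rot: [[-0.353, 0.936, 0.001], [0.936, 0.353, -0.0], [-0.0, 0.001, -1.0]]
contact_force: [-1.9, -1.8, 5.9]
finger_gap: 0.333
time: 23.97
eef_pos: [0.516, 0.3015, 0.1098]
ee_rot: [[-0.353, 0.936, 0.001], [0.936, 0.353, -0.0], [-0.001, 0.001, -1.0]]
contact_force: [-4.0, -4.7, 11.3]
finger_gap: 0.335
```

Seated on the bench. Release, and rise only once the jaws are wide.

```bash
python3 -m jog '[[0,0,-0.7,0,0,0,1],[0,0,-0.7,0,0,0,0.2],[0,0,-0.7,0,0,0,0],[0,0,-0.7,0,0,0,-0.3],[0,0,-0.7,0,0,0,-0.6],[0,0,-0.7,0,0,0,-1],[0,0,-0.7,0,0,0,-1],[0,0,-0.7,0,0,0,-1],[0,0,-0.7,0,0,0,-1],[0,0,-0.7,0,0,0,-1]]' 
python3 -m jog '[[0,0,-20,0,0,0,-1],[0,0,-60,0,0,0,-1],[0,0,-100,0,0,0,-1],[0,0,-140,0,0,0,-1],[0,0,-180,0,0,0,-1],[0,0,-180,0,0,0,-1],[0,0,-180,0,0,0,-1]]'
python3 -m jog '[[-35,0,0,0,0,0,-1],[-70,0,0,0,0,0,-1],[-100,0,0,0,0,0,-1],[-100,0,0,0,0,0,-1],[-100,0,0,0,0,0,-1],[-100,0,0,0,0,0,-1]]'
python3 -c "
from h import *;grab('wrist','w21');f=grab('scene','s11');crop(f,180,140,420,300,'s11c',3.3);f=grab('top','t11')"
```

```text
time: 24.8
eef_pos: [0.5158, 0.3013, 0.1092]
ee_rot: [[-0.353, 0.936, 0.0], [0.936, 0.353, -0.0], [-0.0, 0.0, -1.0]]
contact_force: [0.2, 0.5, -0.1]
finger_gap: 0.922
time: 25.38
eef_pos: [0.5163, 0.3022, 0.2916]
ee_rot: [[-0.353, 0.936, 0.004], [0.936, 0.353, 0.002], [0.0, 0.004, -1.0]]
contact_force: [0.4, 0.7, -1.1]
finger_gap: 1.004
time: 25.88
eef_pos: [0.5505, 0.208, 0.2883]
ee_rot: [[-0.353, 0.935, -0.001], [0.935, 0.353, -0.0], [0.0, -0.001, -1.0]]
contact_force: [-0.8, 0.8, -0.2]
finger_gap: 1.001
s11c scale 3.3
```

View pics/s11c.png

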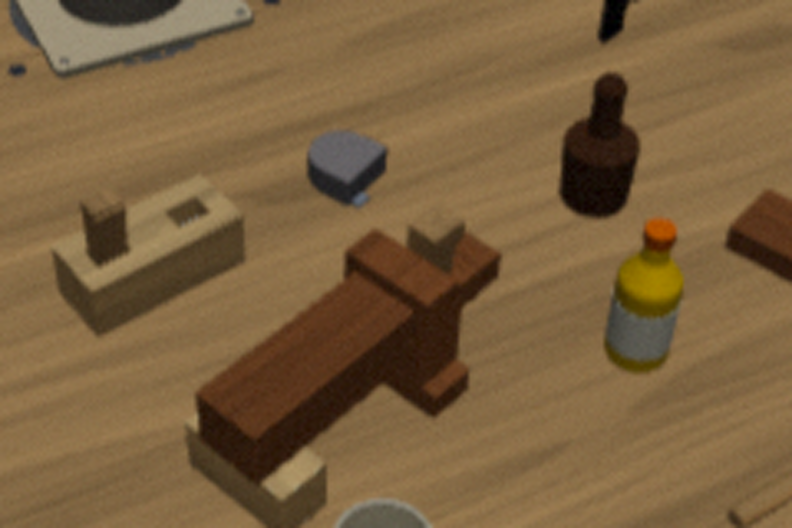

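View pics/w21.png

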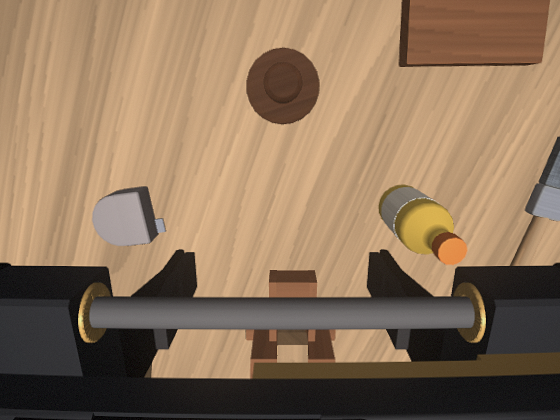

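View pics/t11.png

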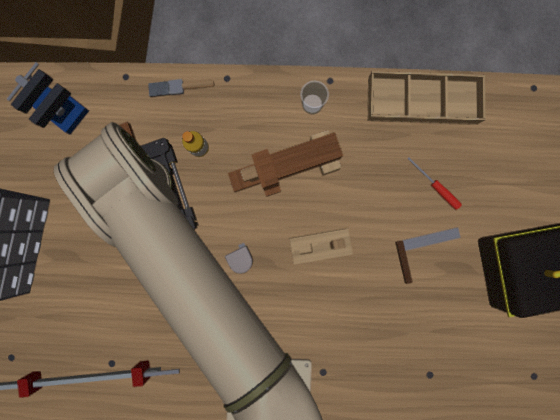

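```bash
python3 -c "
from h import *;s=ctrl.observe();print(s['time'],s['contact_force'].round(1),abs(s['qvel']).max());print(ctrl.job_done())"
```

```text
26.0333 [-0.4  0.7  1. ] 0.0053677935893672495
the job is handed in; nothing more can be done
None
```

I put the headed key in the tenon slot, drove it down with the mallet until the joint closed, and stood the mallet back at its old spot. I handed the job in at about 26 s; no verdict is reported.

- **Key in the slot:** I took it from the caddy, let it go with its flat face against the post, and then measured its top at about 184 mm. That matches a shoulder gap of about 4.7 mm, so the joint was still open when I let go.
- **Driving:** The key sank with about 5 N from the mallet. It then stopped hard, and I pressed it to roughly 27 N.
- **Joint closed:** Two wrist views after driving put the tenon end at 74.9 mm (75 is closed) and the key's top at 147 mm, so its middle is about 77 mm up. The flat face is on the post and the key is about 2 mm off the centre line.
- **Mallet and bench:** The last pictures show the mallet upright on its head and the gripper clear. The plain wedge, tape, glue and square appear unmoved, and so does the screwdriver. The offcut was partly hidden in the last pictures.

**Not checked or in disagreement:**
- I could not measure the key's force on the post; I only infer it from the hard stop.
- My first top-camera estimate of the mallet was about 23 mm off because I misread a pixel. I corrected it from wrist views before grasping.
- Wrist triangulation read heights up to 8 mm low on the mallet, so I used the given heights together with force contact there.

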